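# Unstack the stripped gearbox parts into their holders

## Task

Take the stack of stripped-down gearbox parts on the rubber pad apart from the top and set each part flat in its own holder before you take the next: first the coupling hub into the narrow round dish, then the bearing over the pin of the small stand, then the gear into the wide round dish, and last the square flange into the square tray. Set the parts down gently, without dropping them or tipping them over, and leave all four in their holders, let go and at rest.

Things in the scene. Friction and masses are not known exactly. Their poses are not given: they have to be found in the camera images.
- hub: Loose coupling hub, on top of the stack at the start: plain upright dark steel cylinder, 34 mm diameter, 26 mm high, about 0.13 kg, a black bore mark and slit on its top. Origin: centre of its underside, z up along its axis.
- bearing: Loose ball bearing, second from the top: bright upright ring, 45 mm outer diameter, 18 mm high, through bore 24 mm diameter, about 0.15 kg. Origin: centre of its underside, z up along its axis.
- gear: Loose steel spur gear with 20 short teeth, third from the top, lying flat: 58 mm diameter over the teeth (it can be gripped there at any yaw, like a disc), 20 mm high, about 0.28 kg. Its bore is for show. Origin: centre of its underside, z up along its axis.
- flange: Loose square grey bearing flange, lowest of the stack, on a fixed 6 mm rubber pad (100 x 100 mm): plate 64 x 64 mm, 18 mm thick, with a round boss of 48 mm diameter, 4 mm high, on top (22 mm in all), four bolt-hole marks near its corners; about 0.40 kg. Origin: centre of its underside; x and y point along the plate's sides, z up. The parts of the stack lie up to about 3 mm off one another's axes.
- narrow_dish: Fixed round dish with a bright aluminium lip and a dark steel floor, the smaller of two: 54 mm inner and 60 mm outer diameter, floor 3 mm above the bench, lip 8 mm above the bench (5 mm above its floor). Place of the hub. Origin: centre of its underside, on the bench, z up.
- pin_stand: Fixed flat round dark steel base without a lip, 66 mm diameter, 3 mm thick, with an upright bright steel pin of 8 mm diameter at its centre that rises 12 mm above the base (15 mm above the bench). Place of the bearing, flat on the base with the pin in its bore. Origin: centre of its underside, on the bench, z up.
- wide_dish: Fixed round dish with a bright aluminium lip and a dark steel floor, the larger of two: 78 mm inner and 84 mm outer diameter, floor 3 mm above the bench, lip 8 mm above the bench (5 mm above its floor). Place of the gear. Origin: centre of its underside, on the bench, z up.
- square_tray: Fixed square tray with a bright aluminium lip and a dark steel floor: 84 x 84 mm inside, 90 x 90 mm outside, floor 3 mm above the bench, lip 8 mm above the bench (5 mm above its floor). Place of the flange, whose sides must lie about along the tray's for it to go in. Origin: centre of its underside, on the bench; x and y point along its sides, z up.
There are look-alikes about, which are no part of the job. Leave any green look-alike of the flange alone. Leave any blue or yellow look-alike of the gear alone.

How it is judged (in metres and radians):
On the way, in this order (a step that is already met when the one before it is completed fails the run):
1. the coupling hub in the narrow round dish, flat and let go (horizontal distance between hub and narrow_dish below 0.013 m and z of hub in the frame of narrow_dish between 0.001 and 0.005 m and angle between hub's own z axis and vertical below 0.06 rad and contact force between the fingers and hub below 0.05 N and linear speed of hub below 0.03 m/s), for 0.2 s.
2. the bearing over the pin of the stand, flat and let go (horizontal distance between bearing and pin_stand below 0.0105 m and z of bearing in the frame of pin_stand between 0.001 and 0.005 m and angle between bearing's own z axis and vertical below 0.06 rad and contact force between the fingers and bearing below 0.05 N and linear speed of bearing below 0.03 m/s), for 0.2 s.
3. the gear in the wide round dish, flat and let go (horizontal distance between gear and wide_dish below 0.0125 m and z of gear in the frame of wide_dish between 0.001 and 0.005 m and angle between gear's own z axis and vertical below 0.06 rad and contact force between the fingers and gear below 0.05 N and linear speed of gear below 0.03 m/s), for 0.2 s.
4. the square flange in the square tray, flat and let go (horizontal distance between flange and square_tray below 0.0155 m and z of flange in the frame of square_tray between 0.001 and 0.005 m and angle between flange's own z axis and vertical below 0.06 rad and contact force between the fingers and flange below 0.05 N and linear speed of flange below 0.03 m/s), for 0.2 s.
At the end, for the whole second after the job is handed in: All four parts lie flat (0.06 rad) on their own holders' floors (height within 2 mm), released, at rest: hub within 13 mm of the narrow dish's centre, bearing 10.5 mm of the pin, gear 12.5 mm of the wide dish's centre, flange 15.5 mm of the tray's: anywhere they fit inside (horizontal distance between hub and narrow_dish below 0.013 m and z of hub in the frame of narrow_dish between 0.001 and 0.005 m and angle between each of hub, bearing, gear, flange's own z axis and vertical below 0.06 rad and linear speed of each of hub, bearing, gear, flange below 0.03 m/s and angular speed of each of hub, bearing, gear, flange below 0.3 rad/s and horizontal distance between bearing and pin_stand below 0.0105 m and z of bearing in the frame of pin_stand between 0.001 and 0.005 m and horizontal distance between gear and wide_dish below 0.0125 m and z of gear in the frame of wide_dish between 0.001 and 0.005 m and horizontal distance between flange and square_tray below 0.0155 m and z of flange in the frame of square_tray between 0.001 and 0.005 m); the robot touches nothing.
It fails at once if a part tipped over (more than 0.7 rad) (angle between any of hub, bearing, gear, flange's own z axis and vertical above 0.7 rad).
It fails at once if a part dropped (falling free faster than 0.65 m/s, about 20 mm of fall) ((linear speed of hub above 0.65 m/s and contact force between the fingers and hub below 0.01 N) or (linear speed of bearing above 0.65 m/s and contact force between the fingers and bearing below 0.01 N) or (linear speed of gear above 0.65 m/s and contact force between the fingers and gear below 0.01 N) or (linear speed of flange above 0.65 m/s and contact force between the fingers and flange below 0.01 N)).
It also fails if it takes over 112 s, if anything falls off the work surface, if the arm or the gripper's body presses on something with over 40 N, if the wrist force passes 120 N, or if a joint passes its speed limit or range.

## Robot

A 7-joint arm with a two-finger parallel gripper is mounted at the origin on the work surface. World frame = base frame: x ahead of the robot, y to its left, z up, the work surface at z = 0. Lengths are in mm, angles in rad, forces in N, time in s.
With the tool pointing down it reaches from about 400 to 875 mm from the base axis. Payload 4.4 kg.
Tool frame: the origin (TCP) lies on the centre line of the jaws, within the pads' length; the fingertips stand 14 mm ahead of it and the grasp point (between the pads) lies 5 mm behind it; z points along the fingers, x is the direction in which the jaws open and shut, and the axes are right-handed (so a half turn about z gives the same grasp; the last joint's range is limited). The gripper opens to 85 mm and grips with 20 to 120 N. Pads are 22 mm wide; open, the fingers measure 114 mm over their backs; the gripper's body (76 mm by 85 mm) begins 54 mm behind the grasp point. The pads swing forward as they close: fully open they stand 13 mm farther back than shut.
Start: joints at [1.181, 0.628, 0.038, 1.517, -0.027, 0.996, -0.02], TCP at [206.84, -616.227, 215.313] pointing down, gripper open.
Joint ranges: [-3.06, 3.06], [-0.37, 2.12], [-1.25, 1.32], [0.18, 2.47], [-1.1, 4.24], [0.23, 1.98], [-2.94, 2.94]. Speed limits (rad/s): [2.57, 2.57, 3.14, 3.14, 3.14, 3.14, 3.14].

## Interface

Orientations are given as [roll, pitch, yaw] about the fixed x, y, z axes, in that order (R = Rz(yaw) Ry(pitch) Rx(roll)).
In Python, from cell import ctrl gives the robot as it stands.
- The arm moves only by the tool send_rows, never from a script. Its argument "commands" is a list of rows, each a list of 5 numbers: the finger opening in mm, from 0 to 85.4, then the shift along the tool's x, y, z in mm, then the turn about the tool's z in degrees. In form: [[grip, x, y, z, roll], ...]. A call has 1 to 5 rows; each row is the pose to reach, as a shift and turn from the pose measured when the call began, along the tool's axes at that moment; what a row does not reach only later rows make up. A row lasts 1/10 s, in which the tool goes at most 50 mm and 8.59 degrees, less where a joint would pass 70% of its speed; a pose out of reach is approached as far as the arm can. A call with a gripper value outside its range is refused whole. The fingers move at their own pace and stop on an object; the grip force is fixed at half the most. Time passes only in rows, so rows that repeat a pose let the fingers close. It gives the time, the measured TCP pose, the force and the opening at its end, in the units of the state.
- ctrl.read_state(): the state, without advancing time (a new reading comes with each control period).
- ctrl.get_image(name): name is "side" or "top" or "wrist"; returns the picture (420x560x3 uint8, red, green, blue); there is no depth.
- ctrl.camera_params(name): a dict with "fx", "fy", "cx", "cy" (pixels), "cam_to_world" (4x4, takes a point from camera to world coordinates). Camera axes: x right, y down, z forward; pixel columns grow to the right and rows downward; lengths in mm; the calibration is good to about 2 mm. A picture is of the moment at which its call begins: read the wrist's pose just before it. camera_params takes no time and is no camera call; for the wrist camera it gives the pose at the moment of the call.
- ctrl.finish_job(): hands the job in, once; it reports no verdict.
The state is a dict: "clock": time; "qpos": joint angles; "qd": joint speeds; "tau": joint torques, N m; "eef_pos": TCP position; "tool_rot": TCP orientation; "force": force on the tool from outside, world axes, zero at the start; "torque": the same for the moment, N m; "width": finger opening in mm.
Only numpy, scipy, OpenCV 4.12 (cv2) and the standard library are available. Lean on these libraries where they do the work, as an engineer would, in place of code of your own. Each camera call takes 0.05 s, during which the arm holds its last target.

## Working session

There is one attempt and no reset: what is moved stays moved. The work goes in short steps, Python scripts to look and compute and a tool call to move; the robot and the scene stay as the last step left them, time stands still between calls to the robot, and variables do not carry over. Pictures are saved under pics/ and viewed, and the job is handed in when it is done.

Besides the shell and the picture viewer there is one more tool, called after ">>>" in YAML: its name, and indented under it one key for each argument. send_rows: Moves the arm, as the interface text tells. Its arguments: {"type":"object","properties":{"commands":{"type":"array"}},"required":["commands"]}

```bash
ls; mkdir -p pics; python3 - <<'E'
from cell import ctrl
import cv2
s=ctrl.read_state()
for k,v in s.items(): print(k,v)
for n in ["top","side","wrist"]:
    p=ctrl.camera_params(n); print(n,p)
    im=ctrl.get_image(n); cv2.imwrite(f"pics/{n}0.png",im[:,:,::-1])
E
```

```text
pics
clock 0.0
qpos [ 1.18122458  0.62932912  0.03841852  1.51838068 -0.02702845  0.99631005
 -0.0199893 ]
qd [-4.86624679e-04  1.43152737e-03 -5.21290883e-04 -1.16851023e-03
 -3.26237383e-05  6.51619912e-04 -2.86439699e-04]
tau [ 2.45808942e-04 -5.63402724e+01  1.22641079e+00 -1.93452036e+01
  1.09407585e-02  1.03793002e-02 -1.85591779e-05]
eef_pos [ 206.63043612 -615.58001925  214.39565934]
tool_rot [-3.14157973e+00  1.91043680e-03 -1.24701068e+00]
force [ 0.15754048  0.57914395 -0.39475671]
torque [ 0.00336436  0.0389054  -0.06036408]
width 85.30415405555911
top {'fx': 409.33624749393823, 'fy': 409.33624749393823, 'cx': 281.460680843503, 'cy': 208.2831904490874, 'cam_to_world': array([[-5.65599135e-03, -9.85795750e-01,  1.67853358e-01,
         4.20178633e+02],
       [-9.99755301e-01,  1.98469014e-03, -2.20317799e-02,
        -5.44274542e+01],
       [ 2.13856981e-02, -1.67936896e-01, -9.85565752e-01,
         1.24432644e+03],
       [ 0.00000000e+00,  0.00000000e+00,  0.00000000e+00,
         1.00000000e+00]])}
side {'fx': 408.2820115433666, 'fy': 408.2820115433666, 'cx': 270.60
[... 165 characters left out ...]
 -6.98395213e-01,  6.89549629e-01,
        -6.91715721e+02],
       [-1.83582049e-02, -6.99910863e-01, -7.13994230e-01,
         7.00008183e+02],
       [ 0.00000000e+00,  0.00000000e+00,  0.00000000e+00,
         1.00000000e+00]])}
wrist {'fx': 309.39685029365046, 'fy': 309.39685029365046, 'cx': 276.0142099762235, 'cy': 203.86100723010557, 'cam_to_world': array([[ 3.17107119e-01, -9.11666724e-01, -2.61355809e-01,
         2.73998809e+02],
       [-9.48388898e-01, -3.05192566e-01, -8.61161797e-02,
        -5.93887625e+02],
       [-1.25459456e-03,  2.75175001e-01, -9.61393335e-01,
         3.74164048e+02],
       [ 0.00000000e+00,  0.00000000e+00,  0.00000000e+00,
         1.00000000e+00]])}
```

View pics/top0.png

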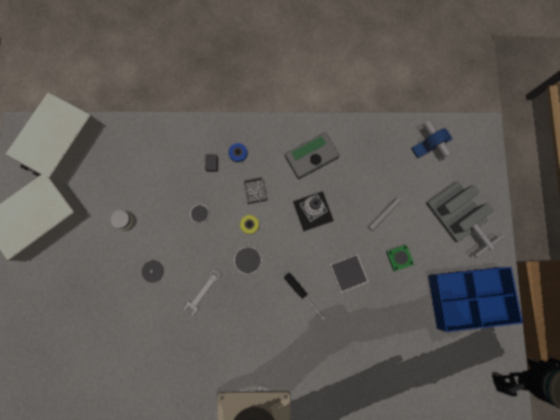

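View pics/side0.png

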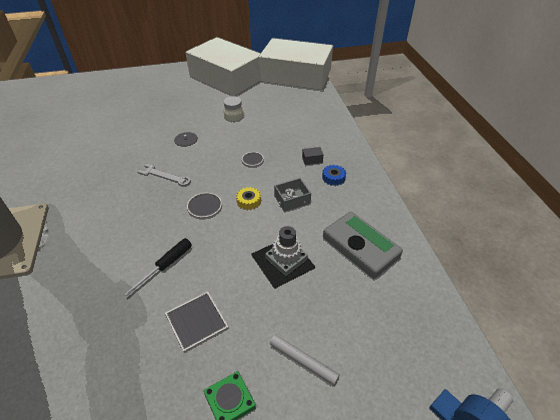

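View pics/wrist0.png

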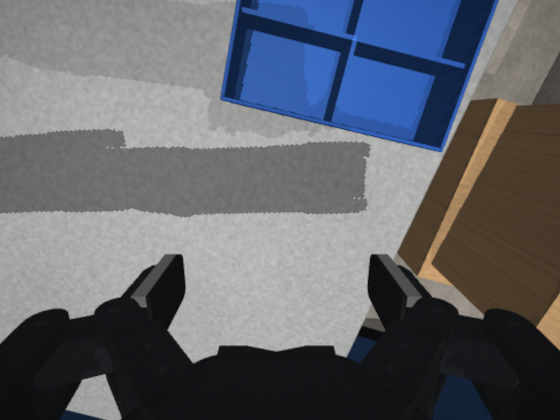

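Top view: stack on its pad near (314,208), narrow dish (199,213), pin stand (152,271), wide dish (247,260), tray (350,273). The green flange (400,257) and the blue and yellow gears (237,152), (249,224) are look-alikes. Next I'll measure these.

```bash
cat > h.py <<'E'
import numpy as np, cv2
def ray(P,px):
    T=np.array(P["cam_to_world"]); d=np.array([(px[0]-P["cx"])/P["fx"],(px[1]-P["cy"])/P["fy"],1.])
    return T[:3,3], T[:3,:3]@d
def onplane(P,px,z):
    o,d=ray(P,px); return o+d*(z-o[2])/d[2]
def proj(P,X):
    T=np.array(P["cam_to_world"]); c=T[:3,:3].T@(np.asarray(X,float)-T[:3,3])
    return np.array([c[0]/c[2]*P["fx"]+P["cx"],c[1]/c[2]*P["fy"]+P["cy"]])
def totool(s,X):
    "world target -> shift in tool axes"
    from scipy.spatial.transform import Rotation as R
    M=R.from_euler('xyz',s["tool_rot"]).as_matrix()
    return M.T@(np.asarray(X,float)-np.asarray(s["eef_pos"]))
E
python3 - <<'E'
import cv2
for n,(x0,y0,x1,y1) in dict(top=(130,130,420,300),side=(140,110,400,410)).items():
    im=cv2.imread(f"pics/{n}0.png")[y0:y1,x0:x1]
    k=min(800/(x1-x0),600/(y1-y0)); print(n,k)
    cv2.imwrite(f"pics/{n}0z.png",cv2.resize(im,None,fx=k,fy=k,interpolation=cv2.INTER_CUBIC)[:600,:800])
E
```

```text
top 2.7586206896551726
side 2.0
```

View pics/top0z.png

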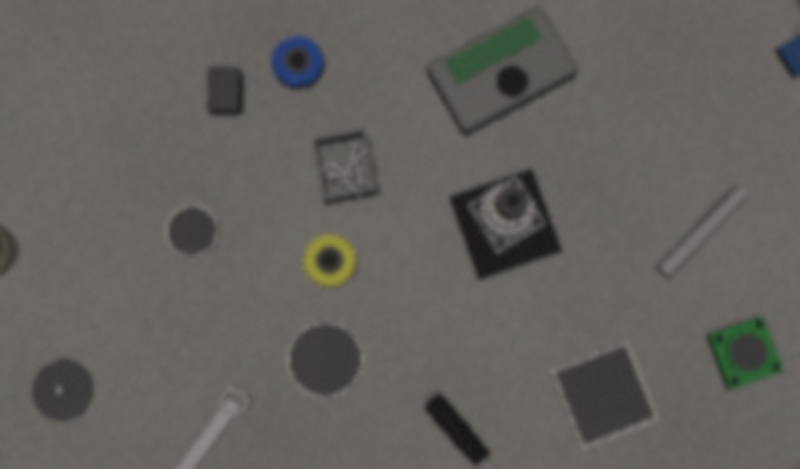

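View pics/side0z.png

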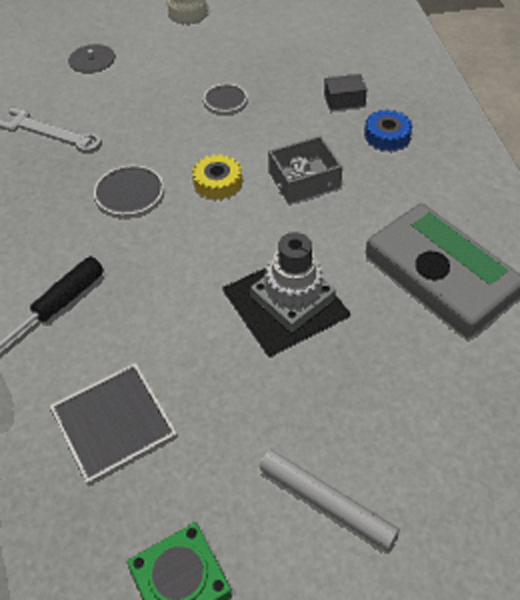

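```bash
cat > m0.py <<'E'
from cell import ctrl
from h import *
seeds=dict(top=dict(narrow=(199,213),pin=(148,269),wide=(247,260),tray=(350,273)),
 side=dict(narrow=(252,159),pin=(182,139),wide=(204,205),tray=(196,321)))
for n in ["top","side"]:
    P=ctrl.camera_params(n); im=cv2.imread(f"pics/{n}0.png"); g=cv2.cvtColor(im,cv2.COLOR_BGR2GRAY)
    for k,(u,v) in seeds[n].items():
        r=40; 
        val=int(np.median(g[v-2:v+3,u-2:u+3]))
        bg=int(np.median(g[v-30:v+30,u-30:u+30])); bgv=np.percentile(g[v-40:v+40,u-40:u+40],60)
        th=(val+max(bgv,bg))/2
        m=(g<th).astype(np.uint8)
        nl,lab=cv2.connectedComponents(m,connectivity=4)
        c=(lab==lab[v,u]).astype(np.uint8)
        cs,_=cv2.findContours(c,cv2.RETR_EXTERNAL,cv2.CHAIN_APPROX_NONE)
        cc=max(cs,key=cv2.contourArea)
        pts=np.array([onplane(P,p[0],3)[:2] for p in cc],np.float32)
        if k=="tray":
            print(n,k,val,th,cv2.minAreaRect(pts))
        else: print(n,k,val,th,cv2.fitEllipse(pts))
E
python3 m0.py
```

```text
top narrow 59 81.0 ((616.465087890625, 169.1953582763672), (46.85114669799805, 47.594688415527344), 75.21388244628906)
top pin 60 81.5 ((443.0571594238281, 303.3351745605469), (63.1336555480957, 64.01570129394531), 87.32249450683594)
top wide 61 82.0 ((474.78021240234375, 20.856420516967773), (70.74185943603516, 71.75431060791016), 90.79554748535156)
top tray 58 80.0 ((434.92413330078125, -283.18145751953125), (79.24707794189453, 80.01045227050781), 20.6982421875)
side narrow 81 113.0 ((616.0132446289062, 171.45718383789062), (48.39946365356445, 50.6328125), 77.30864715576172)
side pin 83 114.0 ((442.3635559082031, 299.2560119628906), (65.32563018798828, 67.00251007080078), 8.101011276245117)
side wide 81 113.0 ((473.5302734375, 22.961711883544922), (73.20433044433594, 75.43819427490234), 81.02574157714844)
side tray 81 112.0 ((433.92816162109375, -282.0000305175781), (83.53983306884766, 82.82811737060547), 20.374608993530273)
```

```bash
python3 - <<'E'
from cell import ctrl
from h import *
T=ctrl.camera_params("top");S=ctrl.camera_params("side")
print(onplane(T,(315.6,202.5),92),onplane(S,(287,231),92))
# least squares ray intersection
A=[];b=[]
for P,px in ((T,(315.6,202.5)),(S,(287,231))):
    o,d=ray(P,px); d=d/np.linalg.norm(d); M=np.eye(3)-np.outer(d,d); A.append(M);b.append(M@o)
X=np.linalg.lstsq(np.vstack(A),np.hstack(b),rcond=None)[0]; print(X)
s=ctrl.read_state(); print(totool(s,[590,-165,240]))
E
```

```text
[ 633.06362379 -178.23155912   92.        ] [ 633.0053678 -177.9329008   92.       ]
[ 632.97350179 -178.19639497   92.31691458]
[-305.38759285 -506.80554628  -24.95000857]
```

```bash
cat > go.py <<'E'
import sys
from cell import ctrl
from h import *
s=ctrl.read_state(); X=[float(a) for a in sys.argv[1:4]]
d=totool(s,X); print("pos",np.round(s["eef_pos"],1),"rot",np.round(np.degrees(s["tool_rot"]),1),"F",np.round(s["force"],1),"w",round(s["width"],1),"t",s["clock"])
print("shift",np.round(d,1),"dist",round(np.linalg.norm(d)),end=" ")
if len(sys.argv)>4:
    t=-(float(sys.argv[4])-np.degrees(s["tool_rot"][2])); print("turn",round((t+180)%360-180,1))
else: print()
E
python3 go.py 633 -178 240 -20
```

```text
pos [ 206.7 -615.7  214.6] rot [ 1.80e+02  1.00e-01 -7.14e+01] F [ 0.2 -0.5 -0.2] w 85.0 t 0.15
shift [-279.4 -543.4  -25. ] dist 612 turn -51.4
```

>>> send_rows:
  commands:
    - [60,-20,-40,-8,-8]
    - [60,-42,-82,-16,-16]
    - [60,-64,-124,-25,-24]
    - [60,-86,-166,-25,-32]
    - [60,-108,-208,-25,-40]

```text
clock: 0.65
eef_pos: [370.6, -445.8, 240.0]
tool_rot: [-3.141, 0.001, -0.543]
force: [-0.2, -0.5, -0.2]
width: 60.2
```

```bash
python3 go.py 633 -178 240 -20
```

```text
pos [ 370.6 -445.8  240. ] rot [-180.     0.   -31.1] F [-0.2 -0.5 -0.2] w 60.2 t 0.65
shift [ 8.620e+01 -3.648e+02  2.000e-01] dist 375 turn -11.1
```

>>> send_rows:
  commands:
    - [60,11,-46,0,-6]
    - [60,22,-92,0,-11]
    - [60,33,-138,0,-11]
    - [60,44,-184,0,-11]
    - [60,55,-230,0,-11]

```text
clock: 1.15
eef_pos: [537.5, -275.9, 240.0]
tool_rot: [-3.141, 0.001, -0.352]
force: [0.2, -1.2, -0.1]
width: 59.9
```

```bash
python3 go.py 633 -178 240 -20
```

```text
pos [ 537.5 -275.9  240. ] rot [-180.     0.   -20.1] F [ 0.2 -1.2 -0.1] w 59.9 t 1.15
shift [ 5.600e+01 -1.248e+02  1.000e-01] dist 137 turn -0.1
```

>>> send_rows:
  commands:
    - [60,19,-42,0,0]
    - [60,38,-84,0,0]
    - [60,56,-125,0,0]
    - [60,56,-125,0,0]

```text
clock: 1.55
eef_pos: [637.5, -168.7, 239.5]
tool_rot: [-3.134, 0.0, -0.341]
force: [-0.5, 0.3, 0.7]
width: 60.1
```

```bash
cat > snap.py <<'E'
import sys,json
from cell import ctrl
import cv2,numpy as np
n,f=sys.argv[1:3]
P=ctrl.camera_params(n); s=ctrl.read_state(); im=ctrl.get_image(n)[:,:,::-1]; cv2.imwrite(f"pics/{f}.png",im)
P["cam_to_world"]=np.array(P["cam_to_world"]).tolist(); json.dump(P,open(f"pics/{f}.json","w"))
print(np.round(s["eef_pos"],1),s["clock"])
E
python3 snap.py wrist w1
```

```text
[ 637.5 -168.7  239.5] 1.55
```

View pics/w1.png

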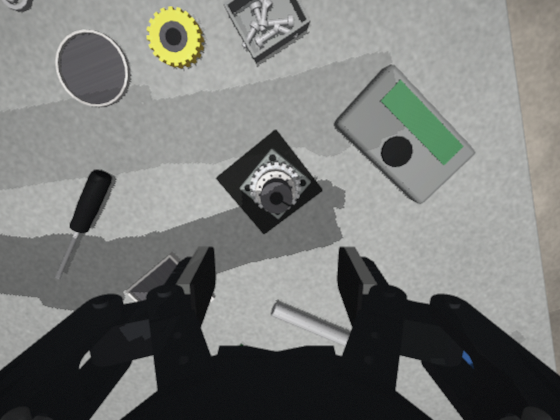

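```bash
python3 snap.py wrist w2; python3 go.py 633 -178 240; python3 - <<'E'
import cv2
im=cv2.imread("pics/w2.png")[120:250,200:350]; cv2.imwrite("pics/w2z.png",cv2.resize(im,None,fx=4.6,fy=4.6,interpolation=cv2.INTER_CUBIC))
E
```

```text
[ 635.  -173.   239.3] 1.6
pos [ 633.3 -176.4  239.3] rot [-1.8e+02  1.0e-01 -2.0e+01] F [-0.1 -0.4 -0.8] w 59.9 t 1.65
shift [ 0.3  1.6 -0.7] dist 2
```

View pics/w2z.png

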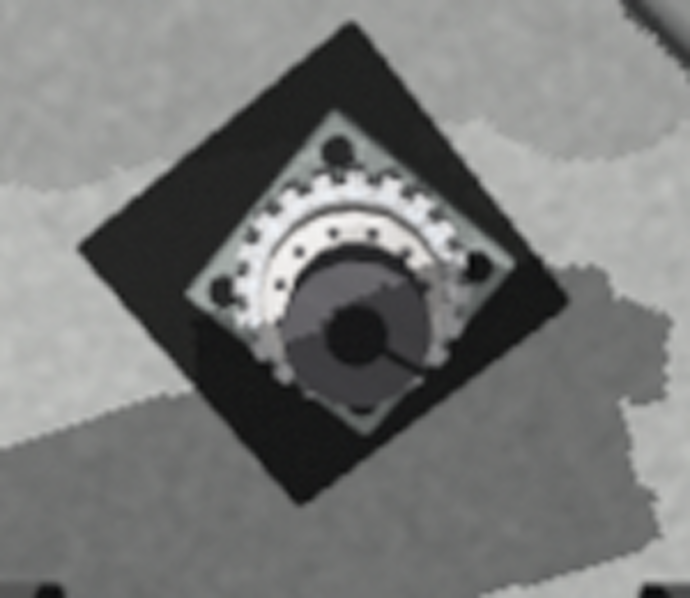

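```bash
python3 snap.py wrist w3; cat > hubm.py <<'E'
from h import *; import json
P=json.load(open("pics/w3.json")); im=cv2.imread("pics/w3.png"); g=cv2.cvtColor(im,cv2.COLOR_BGR2GRAY)
z=cv2.resize(g[120:250,200:350],None,fx=4,fy=4,interpolation=cv2.INTER_CUBIC)
c=cv2.HoughCircles(cv2.GaussianBlur(z,(7,7),2),cv2.HOUGH_GRADIENT,1,20,param1=60,param2=20,minRadius=55,maxRadius=75)
for a in c[0][:4]:
    u=200+(a[0]+.5)/4-.5; v=120+(a[1]+.5)/4-.5
    X=onplane(P,(u,v),92); print(u,v,a[2]/4, X, "r mm", a[2]/4/P["fx"]*np.linalg.norm(X-np.array(P["cam_to_world"])[:3,3]))
cv2.imwrite("pics/w3z.png",cv2.resize(im[120:250,200:350],None,fx=4.6,fy=4.6,interpolation=cv2.INTER_CUBIC))
E
python3 hubm.py
```

```text
[ 633.3 -176.4  239.3] 1.65
276.5 180.0 18.6 [ 636.95928171 -170.09252985   92.        ] r mm 18.838842584042382
277.0 185.75 16.95 [ 635.4026742  -175.84751774   92.        ] r mm 17.235820734627552
```

View pics/w3z.png

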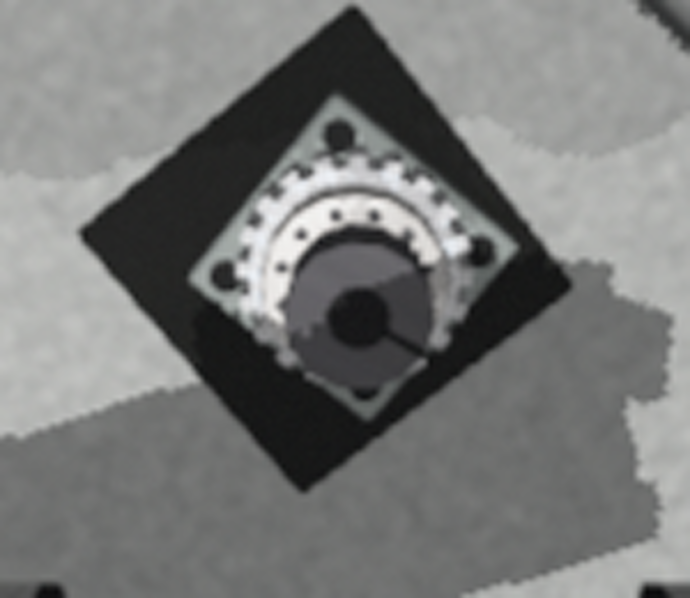

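```bash
python3 - <<'E'
from h import *; import json
P=json.load(open("pics/w3.json"))
q=lambda u,v:(200+u/4.6-.4,120+v/4.6-.4)
print("hub",onplane(P,q(359.5,316.5),92))
c=[onplane(P,q(*p),24)[:2] for p in ((337,94),(188,278),(519,246),(371,420))]
print("flange",np.round(c,1),np.mean(c,0))
for a,b in ((0,1),(2,3),(0,2),(1,3)):
    d=c[a]-c[b]; print(np.linalg.norm(d),np.degrees(np.arctan2(d[1],d[0])))
c=[onplane(P,q(*p),6)[:2] for p in ((352,6),(81,233),(571,284),(305,492))]
print("pad",np.mean(c,0), np.linalg.norm(c[0]-c[1]))
E
python3 go.py 633 -178 120
```

```text
hub [ 635.17706565 -178.70616356   92.        ]
flange [[ 644.7 -136.2]
 [ 590.4 -168. ]
 [ 676.5 -190.1]
 [ 623.  -222.3]] [ 633.65888329 -179.13999352]
62.911761135205914 30.35766091985354
62.43476596217466 31.006783013217458
62.62828149507559 120.53539036335219
63.33890808551586 120.96851749761827
pad [ 625.74880672 -179.18843152] 97.1374666634507
pos [ 632.4 -178.4  239.4] rot [ 1.80e+02  1.00e-01 -2.01e+01] F [-0.8 -1.2 -0.3] w 60.0 t 1.7
shift [  0.7  -0.7 119.4] dist 119
```

>>> send_rows:
  commands:
    - [55,1,0,40,0]
    - [50,1,0,85,0]
    - [48,1,0,125,0]
    - [48,1,0,145,0]
    - [48,1,0,151,0]

```text
clock: 2.2
eef_pos: [629.6, -180.9, 85.5]
tool_rot: [3.139, 0.008, -0.355]
force: [-0.1, 0.6, 0.2]
width: 47.9
```

```bash
python3 snap.py side s1; python3 snap.py wrist w4;python3 go.py 634 -178.5 88; python3 - <<'E'
import cv2
im=cv2.imread("pics/s1.png")[150:330,200:380]; cv2.imwrite("pics/s1z.png",cv2.resize(im,None,fx=3.3,fy=3.3,interpolation=cv2.INTER_CUBIC))
E
```

```text
[ 629.6 -180.9   85.5] 2.2
[ 630.6 -180.6   86.3] 2.25
pos [ 632.  -180.4   88. ] rot [179.9   0.2 -20.3] F [ 0.3  0.4 -0.1] w 48.0 t 2.3
shift [ 1.3 -2.5  0. ] dist 3
```

View pics/s1z.png

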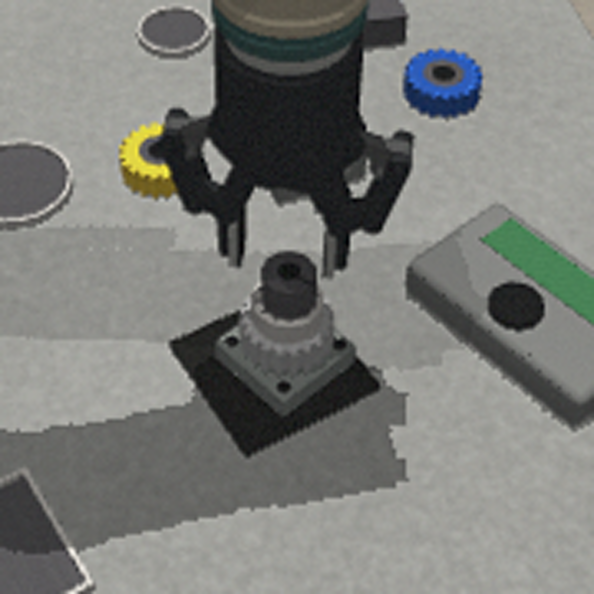

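View pics/w4.png

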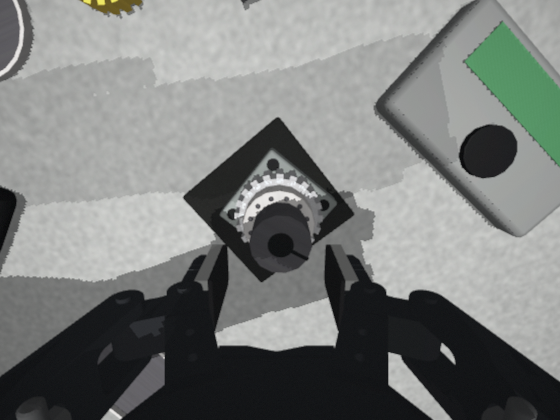

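```bash
python3 - <<'E'
from h import *; import json
S=json.load(open("pics/s1.json"));W=json.load(open("pics/w4.json"))
f=lambda p:np.round((p-[200,150])*3.3)
ax=np.array([np.cos(-.35),np.sin(-.35),0])
t=np.array([629.6,-180.9,85.5]);t2=np.array([630.6,-180.6,86.3])
for dz in (5,-1,-14):
  for k in (-24,24): print(dz,k,"side",f(proj(S,t+ax*k+[0,0,dz])),"wrist",np.round(proj(W,t2+ax*k+[0,0,dz])))
print("hub",f(proj(S,[634,-178.5,92])),np.round(proj(W,[634,-178.5,92])),np.round(proj(W,[634,-178.5,66])))
E
```

```text
5 -24 side [243. 269.] wrist [230. 249.]
5 24 side [323. 278.] wrist [318. 249.]
-1 -24 side [243. 276.] wrist [231. 245.]
-1 24 side [322. 284.] wrist [317. 245.]
-14 -24 side [243. 290.] wrist [235. 236.]
-14 24 side [322. 298.] wrist [314. 236.]
hub [289. 268.] [279. 244.] [278. 227.]
```

```bash
python3 snap.py side s2; python3 snap.py wrist w5;python3 go.py 634 -178.5 88; python3 - <<'E'
import cv2
im=cv2.imread("pics/s2.png")[190:260,250:320]; cv2.imwrite("pics/s2z.png",cv2.resize(im,None,fx=8,fy=8,interpolation=cv2.INTER_CUBIC))
im=cv2.imread("pics/w5.png")[190:340,180:380]; cv2.imwrite("pics/w5z.png",cv2.resize(im,None,fx=4,fy=4,interpolation=cv2.INTER_CUBIC))
E
```

```text
[ 632.  -180.4   88. ] 2.3
[ 633.1 -180.2   89.3] 2.35
pos [ 633.8 -180.    90. ] rot [180.   -0.  -20.2] F [0.2 0.5 0.3] w 48.2 t 2.4
shift [-0.3 -1.5  2. ] dist 3
```

View pics/s2z.png

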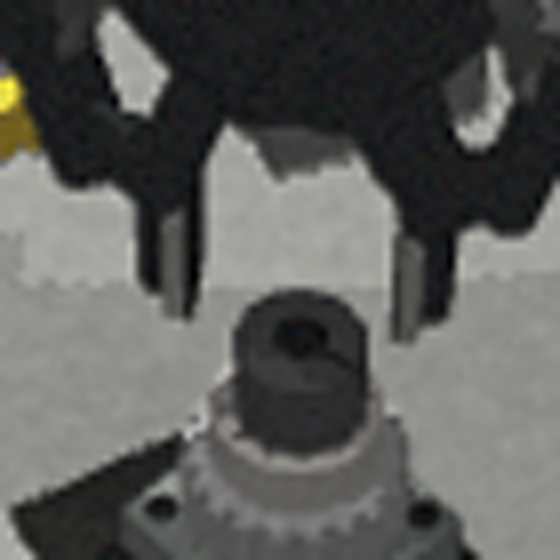

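View pics/w5z.png

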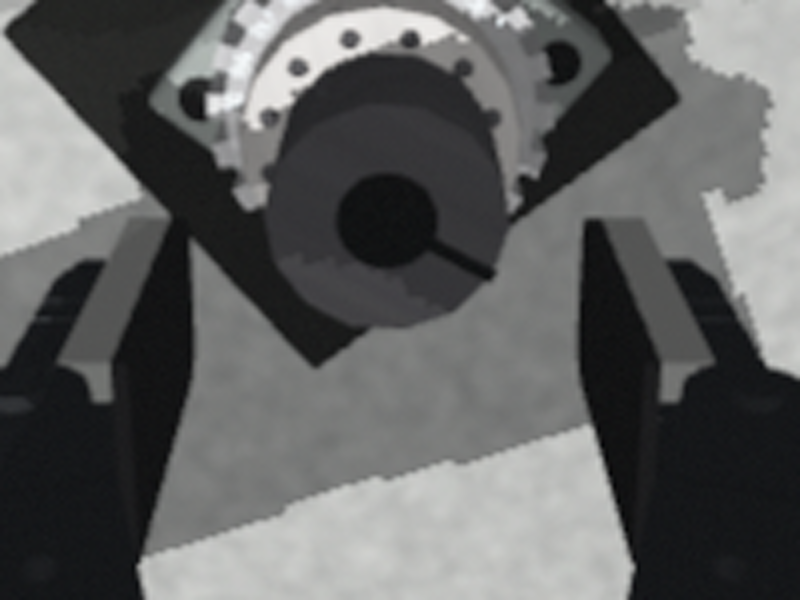

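```bash
python3 - <<'E'
from h import *; import json
S=json.load(open("pics/s2.json"));W=json.load(open("pics/w5.json"))
f=lambda p:np.round((p-[250,190])*8); g=lambda p:np.round((p-[180,190])*4)
a=np.radians(-20.2); ax=np.array([np.cos(a),np.sin(a),0]); ay=np.array([np.sin(a),-np.cos(a),0])
t=np.array([632,-180.4,88.]);t2=np.array([633.1,-180.2,89.3])
for dz in (10,5,0,-5,-10,-14): print(dz,"side +y",f(proj(S,t-24*ax+11*ay+[0,0,dz])),f(proj(S,t+24*ax+11*ay+[0,0,dz])),"wrist -y",g(proj(W,t2-24*ax-11*ay+[0,0,dz])),"+y",g(proj(W,t2-24*ax+11*ay+[0,0,dz])))
E
```

```text
10 side +y [190. 343.] [387. 365.] wrist -y [190. 175.] +y [198. 328.]
5 side +y [191. 357.] [387. 378.] wrist -y [196. 162.] +y [203. 311.]
0 side +y [191. 370.] [386. 392.] wrist -y [201. 149.] +y [208. 294.]
-5 side +y [191. 383.] [385. 405.] wrist -y [207. 136.] +y [213. 278.]
-10 side +y [191. 396.] [385. 418.] wrist -y [211. 124.] +y [217. 263.]
-14 side +y [192. 406.] [384. 428.] wrist -y [215. 116.] +y [221. 252.]
```

```bash
python3 go.py 634 -178.5 88;python3 - <<'E'
from h import *; import json
S=json.load(open("pics/s2.json"));W=json.load(open("pics/w5.json"))
def tri(*r):
    A=[];b=[]
    for P,px in r:
        o,d=ray(P,px); d=d/np.linalg.norm(d); M=np.eye(3)-np.outer(d,d); A.append(M);b.append(M@o)
    A=np.vstack(A);b=np.hstack(b); X=np.linalg.lstsq(A,b,rcond=None)[0]; return X,np.abs(A@X-b).max()
print(tri((S,(250+188/8,190+316/8)),(W,(180+192/4,190+365/4))))
print(tri((S,(250+398/8,190+340/8)),(W,(180+580/4,190+365/4))))
print(np.array(W["cam_to_world"])[:3,3])
E
```

```text
pos [ 633.8 -180.    90. ] rot [180.   -0.  -20.2] F [0.2 0.5 0.3] w 48.2 t 2.4
shift [-0.3 -1.5  2. ] dist 3 
(array([ 606.10590971, -182.66154417,  107.82490009]), np.float64(0.8536963689361983))
(array([ 653.16822567, -200.05546817,  107.78959356]), np.float64(0.36605283696246715))
[ 658.49276103 -114.74353819  248.89974369]
```

>>> send_rows:
  commands:
    - [54,0,-1,5,0]
    - [54,0,-2,10,0]
    - [54,0,-2,14,0]
    - [54,0,-2,14,0]
    - [54,0,-2,14,0]

```text
clock: 2.9
eef_pos: [634.4, -178.0, 75.9]
tool_rot: [3.141, -0.0, -0.353]
force: [1.0, 0.4, 0.2]
width: 54.1
```

```bash
python3 snap.py side s3; python3 snap.py wrist w6;python3 go.py 634 -178.5 88; python3 - <<'E'
import cv2
im=cv2.imread("pics/s3.png")[190:260,250:320]; cv2.imwrite("pics/s3z.png",cv2.resize(im,None,fx=8,fy=8,interpolation=cv2.INTER_CUBIC))
im=cv2.imread("pics/w6.png")[190:340,180:380]; cv2.imwrite("pics/w6z.png",cv2.resize(im,None,fx=4,fy=4,interpolation=cv2.INTER_CUBIC))
E
```

```text
[ 634.4 -178.    75.9] 2.9
[ 634.5 -178.    76. ] 2.95
pos [ 634.6 -178.1   76.1] rot [180.   -0.  -20.2] F [-1.2  0.   0.4] w 53.7 t 3.0
shift [ -0.4   0.6 -11.9] dist 12
```

View pics/s3z.png

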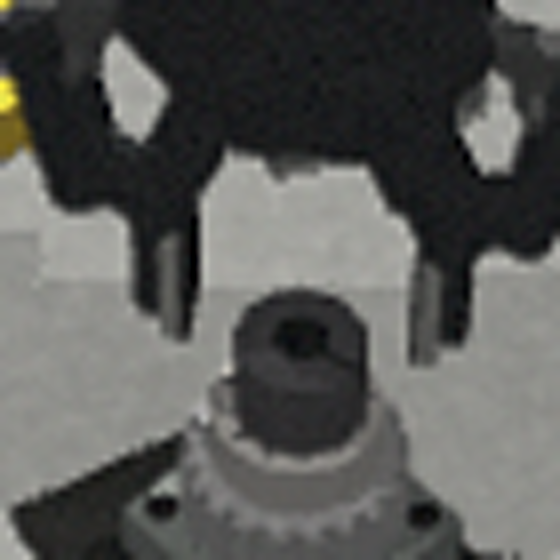

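View pics/w6z.png

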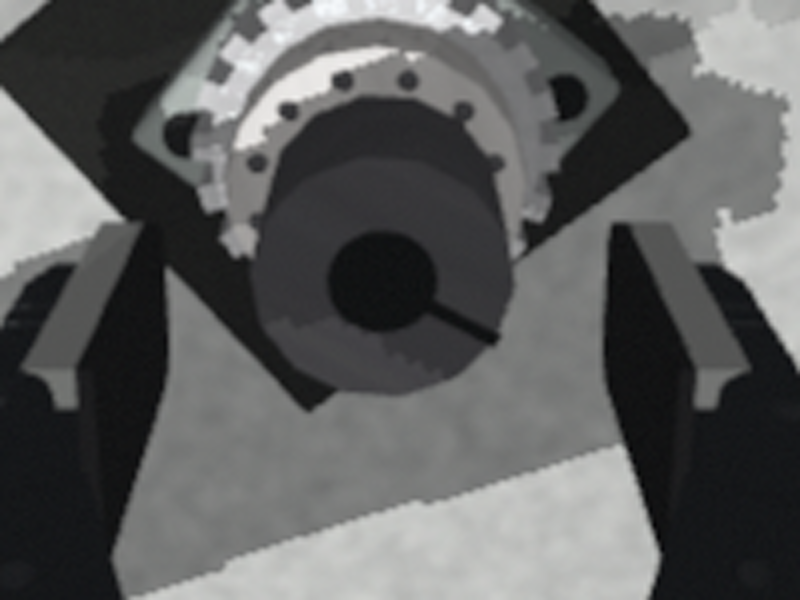

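```bash
cat >> h.py <<'E'
def tri(*r):
    A=[];b=[]
    for P,px in r:
        o,d=ray(P,px); d=d/np.linalg.norm(d); M=np.eye(3)-np.outer(d,d); A.append(M);b.append(M@o)
    A=np.vstack(A);b=np.hstack(b); X=np.linalg.lstsq(A,b,rcond=None)[0]; return X,np.abs(A@X-b).max()
E
python3 - <<'E'
from h import *; import json
S=json.load(open("pics/s3.json"));W=json.load(open("pics/w6.json"))
print(tri((S,(250+188/8,190+340/8)),(W,(180+168/4,190+370/4))))
print(tri((S,(250+413/8,190+363/8)),(W,(180+604/4,190+370/4))))
E
```

```text
(array([ 605.72818835, -179.64368705,   95.95347214]), np.float64(0.09273906287342015))
(array([ 657.46462861, -198.48619566,   96.46990503]), np.float64(0.17944825337769998))
```

>>> send_rows:
  commands:
    - [54,0,0,5,0]
    - [54,0,0,10,0]
    - [54,0,0,14,0]
    - [54,0,0,14,0]
    - [54,0,0,14,0]

```text
clock: 3.5
eef_pos: [634.5, -178.1, 61.8]
tool_rot: [3.141, -0.0, -0.353]
force: [0.0, -0.0, 0.8]
width: 53.8
```

```bash
python3 snap.py side s4; python3 snap.py wrist w7;python3 go.py 634 -178.5 60; python3 - <<'E'
import cv2
im=cv2.imread("pics/s4.png")[190:260,250:320]; im=cv2.resize(im,None,fx=8,fy=8,interpolation=cv2.INTER_CUBIC); cv2.imwrite("pics/s4z.png",im)
E
```

```text
[ 634.5 -178.1   61.8] 3.5
[ 634.7 -178.1   62.1] 3.55
pos [ 634.8 -178.1   62.2] rot [ 1.80e+02 -1.00e-01 -2.02e+01] F [-0.4  0.1  0.2] w 53.9 t 3.6
shift [-0.6  0.6  2.2] dist 2
```

View pics/s4z.png

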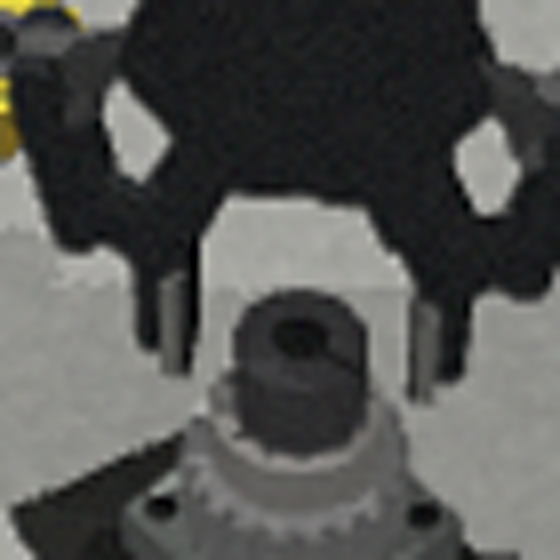

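View pics/w7.png

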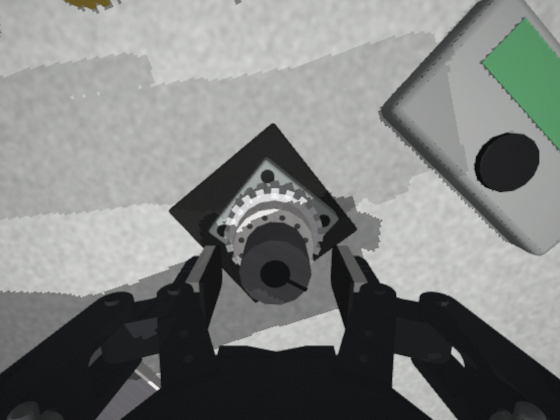

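>>> send_rows:
  commands:
    - [50,-0.5,0.5,2,0]
    - [44,-0.5,0.5,2,0]
    - [38,-0.5,0.5,2,0]
    - [36,-0.5,0.5,2,0]
    - [36,-0.5,0.5,2,0]

```text
clock: 4.1
eef_pos: [634.2, -178.4, 60.2]
tool_rot: [3.141, -0.001, -0.353]
force: [0.3, 0.2, 0.6]
width: 36.1
```

```bash
python3 snap.py side s5; python3 snap.py wrist w8;python3 go.py 634 -178.5 60; python3 - <<'E'
import cv2,numpy as np
im=cv2.imread("pics/s5.png")[190:260,250:320]; im=cv2.resize(im,None,fx=6,fy=6,interpolation=cv2.INTER_CUBIC)
w=cv2.imread("pics/w8.png")[190:330,200:350]; w=cv2.resize(w,(450,420),interpolation=cv2.INTER_CUBIC); cv2.imwrite("pics/s5z.png",np.hstack([im,w])[:, :800])
E
```

```text
[ 634.2 -178.4   60.2] 4.1
[ 634.1 -178.4   60.3] 4.15
pos [ 634.2 -178.4   60.3] rot [ 1.80e+02 -1.00e-01 -2.02e+01] F [0.8 0.1 0.5] w 35.9 t 4.2
shift [-0.2  0.1  0.3] dist 0
```

View pics/s5z.png

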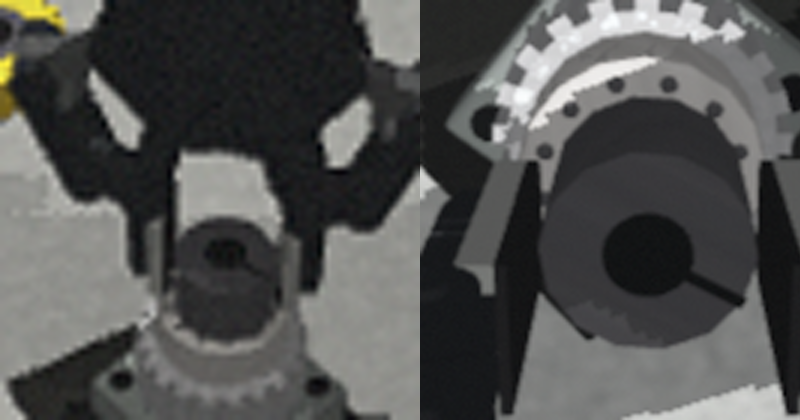

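>>> send_rows:
  commands:
    - [34,0,0,0,0]
    - [30,0,0,0,0]
    - [25,0,0,0,0]
    - [25,0,0,0,0]
    - [25,0,0,0,0]

```text
clock: 4.7
eef_pos: [634.2, -178.4, 60.6]
tool_rot: [3.141, -0.001, -0.353]
force: [-0.5, 1.0, 4.8]
width: 30.7
```

>>> send_rows:
  commands:
    - [25,0,0,-3,0]
    - [25,0,0,-10,0]
    - [25,0,0,-20,0]
    - [25,0,0,-30,0]
    - [25,0,0,-30,0]

```text
clock: 5.2
eef_pos: [635.7, -178.8, 92.8]
tool_rot: [3.141, -0.005, -0.353]
force: [0.4, -0.3, -0.6]
width: 30.5
```

```bash
python3 snap.py side s6; python3 snap.py wrist w9;python3 go.py 616 170 150; python3 - <<'E'
import cv2,numpy as np
im=cv2.imread("pics/s6.png")[170:260,240:330]; im=cv2.resize(im,(420,420),interpolation=cv2.INTER_CUBIC)
w=cv2.imread("pics/w9.png")[190:330,200:350]; w=cv2.resize(w,(450,420),interpolation=cv2.INTER_CUBIC); cv2.imwrite("pics/s6z.png",np.hstack([im,w])[:, :800])
E
```

```text
[ 635.7 -178.8   92.8] 5.2
[ 635.1 -178.6   91.9] 5.25
pos [ 634.4 -178.5   91.2] rot [ 1.80e+02 -1.00e-01 -2.02e+01] F [-0.5  0.6 -1.7] w 30.4 t 5.3
shift [-137.6 -320.6  -59.3] dist 354
```

View pics/s6z.png

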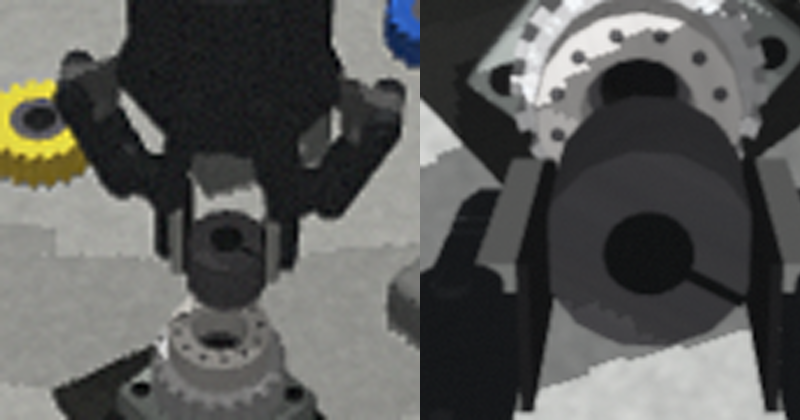

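```bash
python3 go.py 600 100 125
```

```text
pos [ 634.4 -178.5   91.2] rot [ 1.80e+02 -1.00e-01 -2.02e+01] F [-0.5  0.6 -1.7] w 30.4 t 5.3
shift [-128.5 -249.4  -34.2] dist 283
```

>>> send_rows:
  commands:
    - [25,-2,-3,-15,0]
    - [25,-12,-23,-34,0]
    - [25,-28,-54,-34,0]
    - [25,-46,-90,-34,0]
    - [25,-66,-128,-34,0]

```text
clock: 5.8
eef_pos: [616.7, -34.6, 126.0]
tool_rot: [3.141, -0.003, -0.354]
force: [0.7, 0.8, -2.6]
width: 30.8
```

```bash
python3 go.py 600 100 125
```

```text
pos [616.7 -34.6 126. ] rot [180.   -0.2 -20.3] F [ 0.7  0.8 -2.6] w 30.8 t 5.8
shift [ -62.4 -120.5    0.7] dist 136
```

>>> send_rows:
  commands:
    - [25,-18,-35,0,0]
    - [25,-35,-68,0,0]
    - [25,-50,-96,0,0]
    - [25,-60,-116,0,0]
    - [25,-62,-120,0,0]

```text
clock: 6.3
eef_pos: [599.5, 104.6, 126.6]
tool_rot: [-3.139, -0.003, -0.348]
force: [0.4, 0.2, -1.2]
width: 30.8
```

>>> send_rows:
  commands:
    - [25,0,0,0,0]
    - [25,0,0,0,0]
    - [25,0,0,0,0]

```text
clock: 6.6
eef_pos: [599.8, 102.7, 126.7]
tool_rot: [-3.14, -0.003, -0.351]
force: [0.2, -0.1, -1.2]
width: 30.8
```

```bash
python3 snap.py wrist w10; python3 go.py 600 100 125
```

```text
[599.8 102.7 126.7] 6.6
pos [599.8 102.7 126.7] rot [-179.9   -0.2  -20.1] F [-0.7 -0.2 -1.1] w 30.7 t 6.65
shift [1.1 2.5 1.7] dist 3
```

View pics/w10.png

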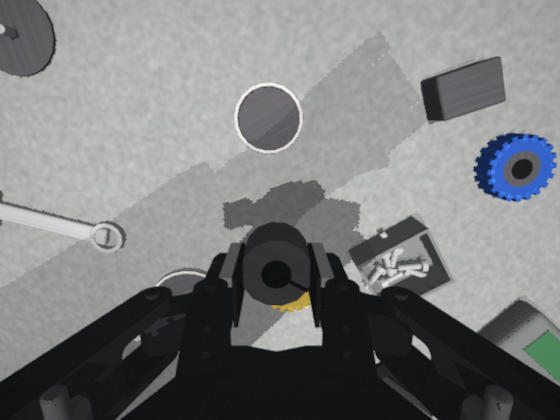

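```bash
cat > ring.py <<'E'
# fit lip ring: python3 ring.py file u0 v0 halfwin thr z
import sys,json
from h import *
f,u0,v0,hw,th,z=sys.argv[1],*map(float,sys.argv[2:]); u0,v0,hw=int(u0),int(v0),int(hw)
P=json.load(open(f"pics/{f}.json")); g=cv2.cvtColor(cv2.imread(f"pics/{f}.png"),cv2.COLOR_BGR2GRAY)
a,b=max(v0-hw,0),max(u0-hw,0); m=(g[a:v0+hw,b:u0+hw]>th).astype(np.uint8)
cs,_=cv2.findContours(m,cv2.RETR_LIST,cv2.CHAIN_APPROX_NONE)
for c in cs:
    if len(c)<60: continue
    p=np.array([onplane(P,q[0]+[b,a],z)[:2] for q in c],np.float32)
    e=cv2.fitEllipse(p); print(len(c),np.round(e[0],1),np.round(e[1],1))
E
python3 ring.py w10 269 118 42 200 8; python3 - <<'E'
from h import *; import json
P=json.load(open("pics/w10.json")); print(onplane(P,(277,274),126.7+31.5))
E
```

```text
184 [617.9 167.6] [55.3 55.4]
196 [617.8 168.2] [58.2 58.6]
[600.95490226 101.835557   158.2       ]
```

```bash
python3 go.py 616.5 169 30
```

```text
pos [599.8 102.7 126.7] rot [-179.9   -0.2  -20.1] F [-0.7 -0.2 -1.1] w 30.7 t 6.65
shift [ -7.4 -67.8  96.8] dist 118
```

>>> send_rows:
  commands:
    - [25,-3,-30,0,0]
    - [25,-7,-58,10,0]
    - [25,-7,-67,35,0]
    - [25,-7,-67,65,0]
    - [25,-7,-67,90,0]

```text
clock: 7.15
eef_pos: [616.6, 167.2, 35.4]
tool_rot: [-3.141, -0.003, -0.352]
force: [-0.5, -0.2, -1.4]
width: 30.5
```

>>> send_rows:
  commands:
    - [25,0,0,0,0]
    - [25,0,0,2,0]
    - [25,0,0,2,0]

```text
clock: 7.45
eef_pos: [617.7, 166.8, 34.6]
tool_rot: [-3.14, -0.004, -0.353]
force: [0.0, -0.6, -0.9]
width: 30.7
```

```bash
python3 snap.py side s7; python3 snap.py wrist w11; python3 go.py 616.5 169 -2.5; python3 - <<'E'
import cv2,numpy as np
im=cv2.imread("pics/s7.png")[80:200,190:310]; im=cv2.resize(im,(420,420),interpolation=cv2.INTER_CUBIC)
w=cv2.imread("pics/w11.png")[150:340,180:370]; w=cv2.resize(w,(420,420),interpolation=cv2.INTER_CUBIC); cv2.imwrite("pics/s7z.png",np.hstack([im,w])[:, :800])
E
```

```text
[617.7 166.8  34.6] 7.45
[617.8 167.1  34.9] 7.5
pos [617.8 167.3  35. ] rot [-179.9   -0.3  -20.2] F [-0.5 -0.3 -1. ] w 30.5 t 7.55
shift [-2.  -1.1 37.5] dist 38
```

View pics/s7z.png

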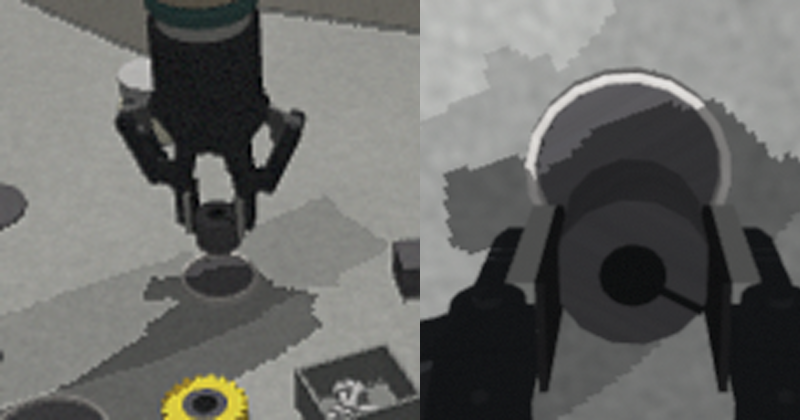

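>>> send_rows:
  commands:
    - [25,-1,-1,10,0]
    - [25,-1,-1,20,0]
    - [25,-1,-1,28,0]
    - [25,-1,-1,32,0]
    - [25,-1,-1,34,0]

```text
clock: 8.05
eef_pos: [616.8, 168.4, -0.1]
tool_rot: [-3.14, -0.004, -0.352]
force: [0.8, 1.2, -1.7]
width: 30.7
```

>>> send_rows:
  commands:
    - [25,0,0,0,0]
    - [25,0,0,1,0]
    - [25,0,0,1,0]

```text
clock: 8.35
eef_pos: [616.9, 168.4, -0.9]
tool_rot: [-3.14, -0.004, -0.352]
force: [-0.6, -0.7, -2.3]
width: 30.8
```

```bash
python3 snap.py side s8; python3 snap.py wrist w12; python3 go.py 616.5 169 -2.5; python3 - <<'E'
import cv2,numpy as np
im=cv2.imread("pics/s8.png")[100:200,200:300]; im=cv2.resize(im,(420,420),interpolation=cv2.INTER_CUBIC)
w=cv2.imread("pics/w12.png")[150:340,180:370]; w=cv2.resize(w,(420,420),interpolation=cv2.INTER_CUBIC); cv2.imwrite("pics/s8z.png",np.hstack([im,w])[:, :800])
E
```

```text
[616.9 168.4  -0.9] 8.35
[617.  168.4  -0.8] 8.4
pos [617.  168.5  -0.8] rot [-179.9   -0.2  -20.2] F [-0.6  0.4 -0.7] w 30.3 t 8.45
shift [-0.7 -0.3  1.7] dist 2
```

View pics/s8z.png

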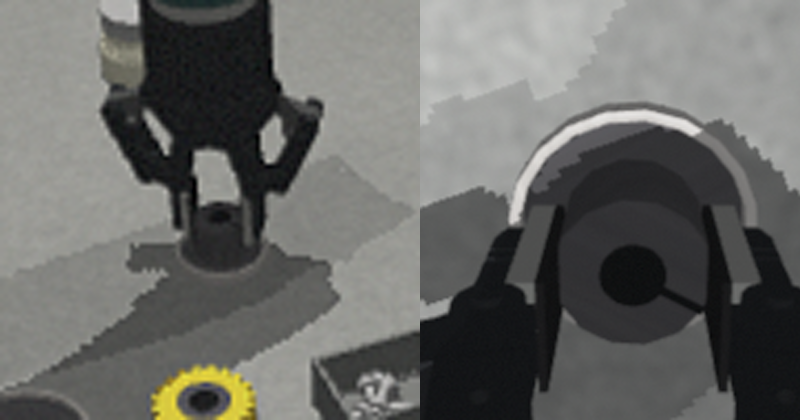

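>>> send_rows:
  commands:
    - [25,0,0,0.5,0]
    - [25,0,0,1,0]
    - [25,0,0,1.5,0]
    - [25,0,0,1.5,0]

```text
clock: 8.85
eef_pos: [617.1, 168.4, -2.3]
tool_rot: [-3.14, -0.004, -0.352]
force: [-0.5, 0.7, -1.0]
width: 30.4
```

>>> send_rows:
  commands:
    - [25,0,0,0.5,0]
    - [25,0,0,1,0]
    - [25,0,0,1.5,0]
    - [25,0,0,1.5,0]

```text
clock: 9.25
eef_pos: [617.1, 168.5, -2.4]
tool_rot: [-3.14, -0.005, -0.352]
force: [-1.9, -1.0, 10.4]
width: 30.8
```

>>> send_rows:
  commands:
    - [29,0,0,-0.5,0]
    - [32,0,0,-0.5,0]
    - [36,0,0,-0.5,0]
    - [42,0,0,-0.5,0]
    - [46,0,0,-0.5,0]

```text
clock: 9.75
eef_pos: [617.2, 168.5, -2.0]
tool_rot: [-3.14, -0.005, -0.352]
force: [-0.8, 0.3, 0.2]
width: 46.0
```

>>> send_rows:
  commands:
    - [48,0,0,-0.5,0]
    - [48,0,0,-5,0]
    - [48,0,0,-20,0]
    - [48,0,0,-45,0]
    - [48,0,0,-70,0]

```text
clock: 10.25
eef_pos: [616.8, 168.5, 69.6]
tool_rot: [-3.139, -0.005, -0.352]
force: [-0.2, -0.7, -0.6]
width: 47.7
```

>>> send_rows:
  commands:
    - [60,0,0,-45,0]
    - [60,0,30,-80,0]
    - [60,0,60,-90,0]
    - [60,0,60,-90,0]
    - [60,0,60,-90,0]

```text
clock: 10.75
eef_pos: [596.1, 111.6, 161.1]
tool_rot: [-3.138, -0.007, -0.354]
force: [-0.7, 0.8, -0.1]
width: 60.3
```

```bash
python3 snap.py wrist w13; python3 snap.py side s9; python3 go.py 634 -178 150; python3 - <<'E'
import cv2,numpy as np
im=cv2.imread("pics/s9.png")[100:200,200:300]; im=cv2.resize(im,(380,380),interpolation=cv2.INTER_CUBIC)
w=cv2.imread("pics/w13.png")[50:335,150:435]; w=cv2.resize(w,(420,380),interpolation=cv2.INTER_CUBIC); cv2.imwrite("pics/s9z.png",np.hstack([im,w])[:, :800])
E
```

```text
[596.1 111.6 161.1] 10.75
[595.9 112.8 160.3] 10.8
pos [595.7 113.4 159.7] rot [-179.8   -0.3  -20.1] F [-0.1 -0.4 -0.4] w 59.8 t 10.85
shift [136.2 260.5   9.5] dist 294
```

View pics/s9z.png

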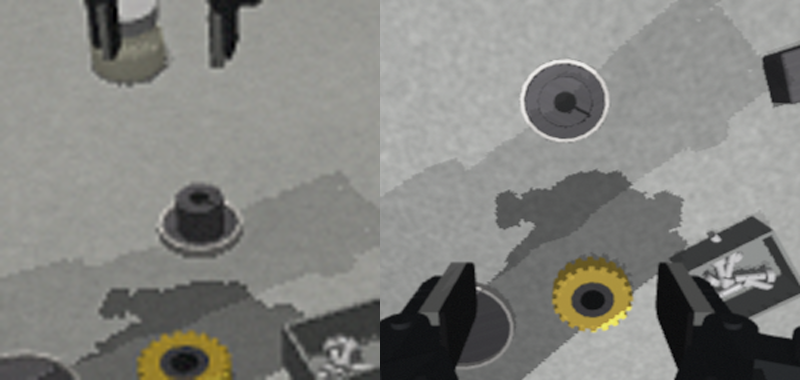

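Hub stands upright, centred in the narrow dish. Now the bearing.

>>> send_rows:
  commands:
    - [60,15,30,0,0]
    - [60,38,72,-5,0]
    - [60,60,115,-10,0]
    - [60,82,158,-10,0]
    - [60,104,200,-10,0]

```text
clock: 11.35
eef_pos: [625.0, -110.5, 169.1]
tool_rot: [-3.138, -0.004, -0.349]
force: [1.1, -0.3, 0.3]
width: 59.7
```

```bash
python3 go.py 634 -178 170
```

```text
pos [ 625.  -110.5  169.1] rot [-179.8   -0.2  -20. ] F [ 1.1 -0.3  0.3] w 59.7 t 11.35
shift [31.6 60.3 -1.1] dist 68
```

>>> send_rows:
  commands:
    - [60,16,30,-1,0]
    - [60,28,53,-1,0]
    - [60,32,60,-1,0]
    - [60,32,60,-1,0]
    - [60,32,60,-1,0]

```text
clock: 11.85
eef_pos: [634.8, -174.7, 169.5]
tool_rot: [-3.136, -0.002, -0.346]
force: [0.2, 0.4, -0.1]
width: 59.9
```

```bash
python3 snap.py wrist w14; python3 snap.py side s10; python3 go.py 634 -178 150; python3 - <<'E'
import cv2,numpy as np
w=cv2.imread("pics/w14.png")[120:270,190:365]; w=cv2.resize(w,None,fx=4,fy=4,interpolation=cv2.INTER_CUBIC); cv2.imwrite("pics/w14z.png",w)
E
```

```text
[ 634.8 -174.7  169.5] 11.85
[ 634.8 -174.4  169.8] 11.9
pos [ 634.8 -174.6  169.9] rot [-179.7   -0.2  -19.8] F [ 0.   0.4 -0.4] w 59.8 t 11.95
shift [ 0.3  3.6 19.9] dist 20
```

View pics/w14z.png

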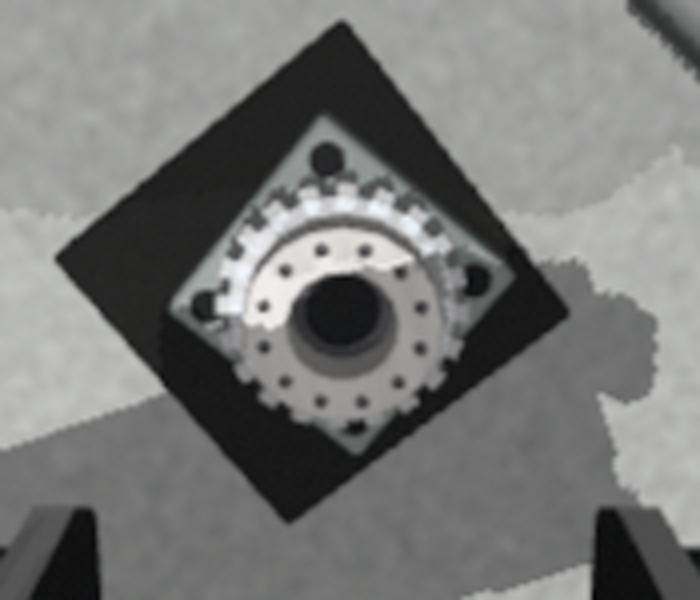

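```bash
python3 - <<'E'
from h import *; import json
P=json.load(open("pics/w14.json"))
q=lambda u,v:(190+u/4-.4,120+v/4-.4)
print("bearing",onplane(P,q(342,326.5),66))
c=[onplane(P,q(*p),24)[:2] for p in ((322,112),(170,308),(517,272),(357,458))]
print("flange",np.mean(c,0))
for a,b in ((0,1),(2,3),(0,2),(1,3)):
    d=c[a]-c[b]; print(np.linalg.norm(d),np.degrees(np.arctan2(d[1],d[0])))
E
python3 go.py 634 -178 66
```

```text
bearing [ 634.40848297 -177.06968401   66.        ]
flange [ 633.60613173 -178.93346743]
62.856034782952484 31.80560008172645
64.37861236721248 31.322946072425168
63.325544035921325 120.95297655756531
62.824503469704204 119.55912936025938
pos [ 634.8 -174.6  169.9] rot [-179.7   -0.2  -19.8] F [ 0.   0.4 -0.4] w 59.8 t 11.95
shift [1.000e-01 4.000e+00 1.039e+02] dist 104
```

>>> send_rows:
  commands:
    - [58,0,2,35,0]
    - [58,0,3,75,0]
    - [58,0,3,105,0]
    - [58,0,3,118,0]
    - [58,0,3,122,0]

```text
clock: 12.45
eef_pos: [633.7, -175.3, 46.7]
tool_rot: [-3.136, -0.0, -0.343]
force: [0.4, -0.4, -0.4]
width: 58.2
```

>>> send_rows:
  commands:
    - [56,0,0,0,0]
    - [54,0,0,0,0]
    - [54,0,0,0,0]

```text
clock: 12.75
eef_pos: [634.9, -175.4, 48.3]
tool_rot: [-3.135, -0.003, -0.343]
force: [-0.1, -0.0, 0.2]
width: 54.1
```

```bash
cat > duo.py <<'E'
import sys,subprocess
import cv2,numpy as np
from h import *
import json
tag=sys.argv[1]; u,v,h=map(int,sys.argv[2:5]); wu,wv,wh=map(int,sys.argv[5:8])
for n in ("side","wrist"):
    subprocess.run(["python3","snap.py",n,f"{n[0]}{tag}"])
im=cv2.imread(f"pics/s{tag}.png")[v-h:v+h,u-h:u+h]; im=cv2.resize(im,(400,400),interpolation=cv2.INTER_CUBIC)
w=cv2.imread(f"pics/w{tag}.png")[wv-wh:wv+wh,wu-wh:wu+wh]; w=cv2.resize(w,(400,400),interpolation=cv2.INTER_CUBIC); cv2.imwrite(f"pics/d{tag}.png",np.hstack([im,w]))
E
python3 duo.py 20 285 235 40 276 240 90; python3 go.py 634.4 -177.3 35
```

```text
[ 634.9 -175.4   48.3] 12.75
[ 634.7 -175.5   48.1] 12.8
pos [ 634.5 -175.6   47.9] rot [-1.797e+02 -1.000e-01 -1.970e+01] F [-0.1 -0.4  0.7] w 54.3 t 12.85
shift [ 0.4  1.7 12.9] dist 13
```

View pics/d20.png

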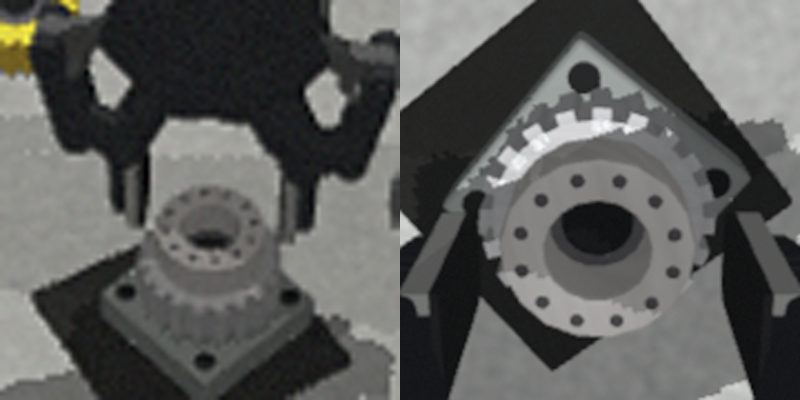

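>>> send_rows:
  commands:
    - [52,0,1,5,0]
    - [52,0,1.5,9,0]
    - [50,0,1.5,12,0]
    - [48,0,1.5,12.5,0]
    - [46,0,1.5,12.5,0]

```text
clock: 13.35
eef_pos: [633.7, -176.8, 35.0]
tool_rot: [-3.136, -0.002, -0.344]
force: [-0.6, 0.7, 0.3]
width: 45.9
```

```bash
python3 duo.py 21 285 235 40 276 240 90; python3 go.py 634.4 -177.3 35
```

```text
[ 633.7 -176.8   35. ] 13.35
[ 633.7 -176.8   35.1] 13.4
pos [ 633.8 -176.8   35.2] rot [-1.797e+02 -1.000e-01 -1.970e+01] F [-1.3 -0.1 -0.3] w 46.0 t 13.45
shift [0.8 0.3 0.2] dist 1
```

View pics/d21.png

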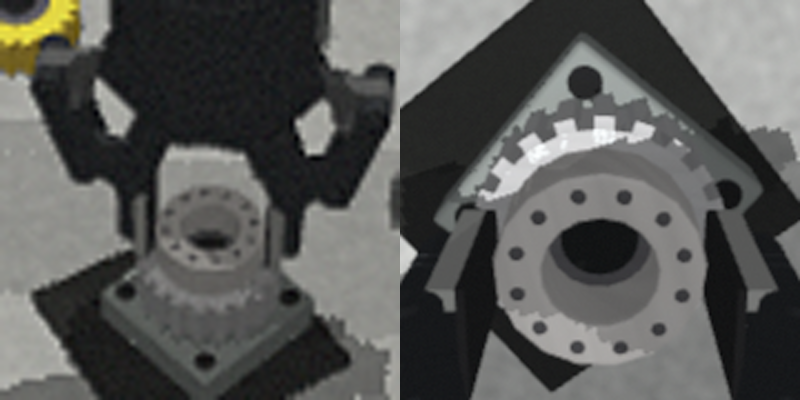

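>>> send_rows:
  commands:
    - [44,0.5,0,0,0]
    - [42,0.5,0,0,0]
    - [38,0.5,0,0,0]
    - [34,0.5,0,0,0]
    - [34,0.5,0,0,0]

```text
clock: 13.95
eef_pos: [634.0, -176.8, 35.8]
tool_rot: [-3.136, -0.001, -0.343]
force: [-2.6, 1.1, 4.7]
width: 42.6
```

>>> send_rows:
  commands:
    - [34,0,0,0,0]
    - [34,0,0,-3,0]
    - [34,0,0,-8,0]
    - [34,0,0,-18,0]
    - [34,0,0,-25,0]

```text
clock: 14.45
eef_pos: [634.4, -177.1, 61.9]
tool_rot: [-3.136, -0.003, -0.344]
force: [0.4, 0.2, -1.0]
width: 42.6
```

```bash
python3 duo.py 22 285 225 45 276 240 90; python3 go.py 634.4 -177.3 120
```

```text
[ 634.4 -177.1   61.9] 14.45
[ 635.3 -177.3   63.2] 14.5
pos [ 635.2 -177.3   62.6] rot [-179.7   -0.3  -19.7] F [ 0.8  0.7 -1.3] w 42.7 t 14.55
shift [ -0.5  -0.1 -57.4] dist 57
```

View pics/d22.png

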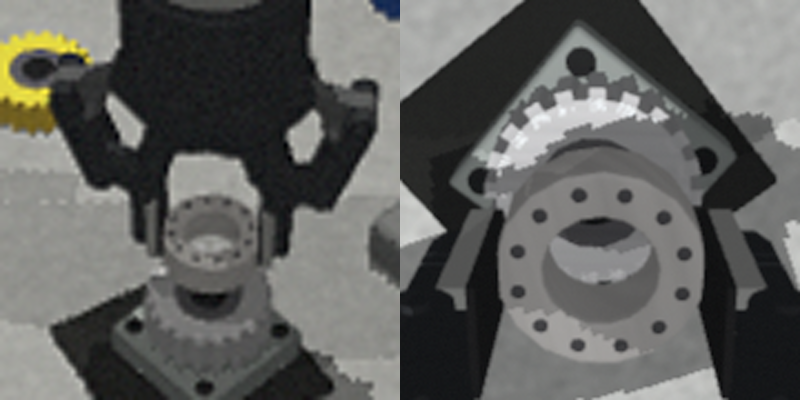

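```bash
python3 go.py 420 235 110
```

```text
pos [ 635.2 -177.3   62.6] rot [-179.7   -0.3  -19.7] F [ 0.8  0.7 -1.3] w 42.7 t 14.55
shift [-341.3 -316.   -47.1] dist 468
```

>>> send_rows:
  commands:
    - [34,-3,-3,-20,0]
    - [34,-18,-17,-42,0]
    - [34,-46,-42,-47,0]
    - [34,-78,-72,-47,0]
    - [34,-112,-104,-47,0]

```text
clock: 15.05
eef_pos: [564.2, -41.3, 110.2]
tool_rot: [-3.135, -0.006, -0.345]
force: [0.9, 1.8, -1.6]
width: 42.4
```

```bash
python3 go.py 420 235 110
```

```text
pos [564.2 -41.3 110.2] rot [-179.6   -0.3  -19.8] F [ 0.9  1.8 -1.6] w 42.4 t 15.05
shift [-2.292e+02 -2.112e+02  2.000e-01] dist 312
```

>>> send_rows:
  commands:
    - [34,-34,-31,0,0]
    - [34,-68,-62,0,0]
    - [34,-102,-94,0,0]
    - [34,-134,-124,0,0]
    - [34,-162,-150,0,0]

```text
clock: 15.55
eef_pos: [461.4, 157.0, 110.6]
tool_rot: [-3.134, -0.006, -0.344]
force: [0.9, 0.3, -1.8]
width: 42.5
```

>>> send_rows:
  commands:
    - [34,-25,-23,0,0]
    - [34,-45,-41,0,0]
    - [34,-60,-55,0,0]
    - [34,-60,-55,0,0]
    - [34,-60,-55,0,0]

```text
clock: 16.05
eef_pos: [423.5, 229.0, 110.7]
tool_rot: [-3.134, -0.007, -0.343]
force: [0.8, -1.3, -0.8]
width: 42.6
```

```bash
python3 snap.py wrist w23; python3 go.py 420 235 110
```

```text
[423.5 229.  110.7] 16.05
pos [423.9 228.3 110.7] rot [-179.6   -0.4  -19.8] F [ 0.4 -0.1 -2.4] w 42.5 t 16.1
shift [-6.  -5.   0.7] dist 8
```

View pics/w23.png

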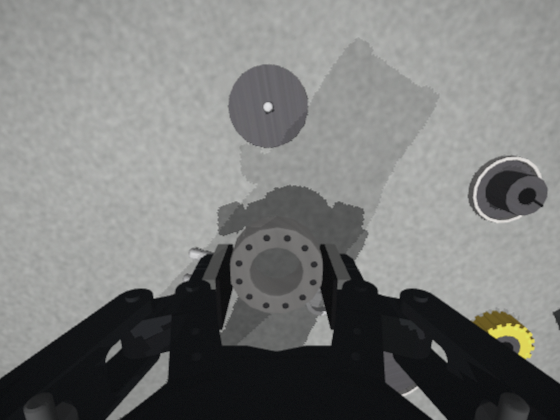

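```bash
python3 - <<'E'
from h import *; import json
P=json.load(open("pics/w23.json")); im=cv2.imread("pics/w23.png"); g=cv2.cvtColor(im,cv2.COLOR_BGR2GRAY)
m=((g[50:165,215:320]<118)).astype(np.uint8)
nl,lab,st,ce=cv2.connectedComponentsWithStats(m); k=lab[70,40]; print(st[k],ce[k]+[215,50])
cs,_=cv2.findContours((lab==k).astype(np.uint8),cv2.RETR_EXTERNAL,cv2.CHAIN_APPROX_NONE)
p=np.array([onplane(P,q[0]+[215,50],3)[:2] for q in max(cs,key=len)],np.float32); print("base",cv2.fitEllipse(p))
b=np.argwhere(g[95:120,258:280]>190); print(len(b), b.mean(0)[::-1]+[258,95])
c=b.mean(0)[::-1]+[258,95]; print("pin top",onplane(P,c,15))
g2=g[220:320,225:330]; c=cv2.HoughCircles(cv2.resize(g2,None,fx=3,fy=3),cv2.HOUGH_GRADIENT,1,30,param1=80,param2=25,minRadius=110,maxRadius=150)
if c is not None: 
  for a in c[0][:2]: print("bearing",a/3+[225,220,0],onplane(P,a[:2]/3+[225,220],110.7+30.2))
print(onplane(P,(276,268.5),140.9))
E
```

```text
[  13   15   80   83 5058] [267.89758798 105.81415579]
base ((444.99609375, 303.3419494628906), (64.45763397216797, 64.70750427246094), 21.474655151367188)
48 [267.27083333 106.375     ]
pin top [444.79611825 303.68535631  15.        ]
[424.8239161  230.21824418 140.9       ]
```

```bash
python3 go.py 444.2 302.8 35
```

```text
pos [423.9 228.3 110.7] rot [-179.6   -0.4  -19.8] F [ 0.4 -0.1 -2.4] w 42.5 t 16.1
shift [ -6.6 -76.4  76.2] dist 108
```

>>> send_rows:
  commands:
    - [34,-3,-30,0,0]
    - [34,-6,-60,10,0]
    - [34,-6.5,-76,35,0]
    - [34,-6.5,-76,60,0]
    - [34,-6.5,-76,74,0]

```text
clock: 16.6
eef_pos: [444.2, 300.6, 35.4]
tool_rot: [-3.137, -0.006, -0.346]
force: [0.1, -0.2, -1.1]
width: 42.4
```

>>> send_rows:
  commands:
    - [34,0,0,0,0]
    - [34,0,0,2,0]
    - [34,0,0,2,0]

```text
clock: 16.9
eef_pos: [445.0, 300.2, 34.1]
tool_rot: [-3.136, -0.007, -0.348]
force: [-0.3, -0.6, -1.6]
width: 42.5
```

```bash
python3 duo.py 24 180 130 50 276 220 95; python3 go.py 444.2 302.8 35
```

```text
[445.  300.2  34.1] 16.9
[445.  300.5  34.3] 16.95
pos [445.  300.7  34.4] rot [-179.6   -0.4  -19.9] F [-0.7 -0.1 -1.2] w 42.6 t 17.0
shift [-1.5 -1.7 -0.6] dist 2
```

View pics/d24.png

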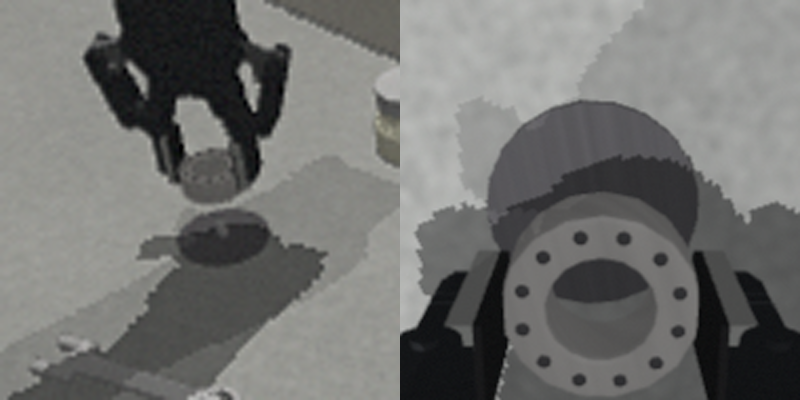

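>>> send_rows:
  commands:
    - [34,-1,-1.5,6,0]
    - [34,-1,-1.5,14,0]
    - [34,-1,-1.5,20,0]
    - [34,-1,-1.5,22,0]
    - [34,-1,-1.5,22,0]

```text
clock: 17.5
eef_pos: [444.3, 302.2, 11.8]
tool_rot: [-3.137, -0.006, -0.347]
force: [-0.2, 0.2, -1.4]
width: 42.5
```

```bash
python3 duo.py 25 180 135 40 276 220 95; python3 go.py 444.2 302.8 -9.2
```

```text
[444.3 302.2  11.8] 17.5
[444.5 302.4  12.1] 17.55
pos [444.7 302.5  12.3] rot [-179.7   -0.4  -19.9] F [ 0.2  0.2 -1.1] w 42.8 t 17.6
shift [-0.7 -0.  21.5] dist 21
```

View pics/d25.png

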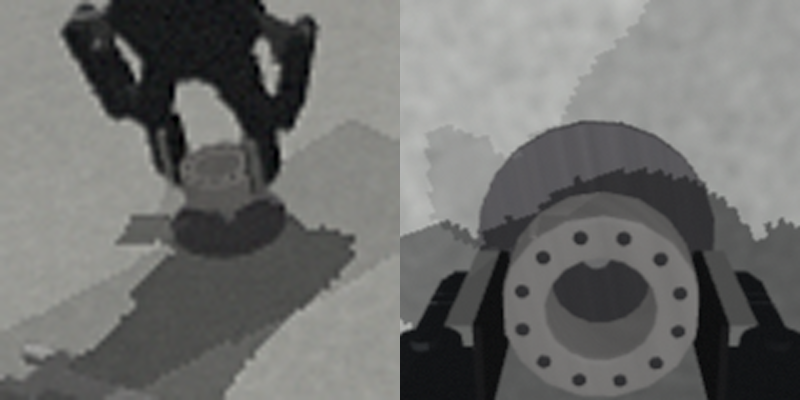

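```bash
python3 - <<'E'
from h import *; import json
P=json.load(open("pics/w25.json"))
f=lambda u,v:(181+u*.475,125+v*.475)
print("pin tip",onplane(P,f(198,265),15)); zt=12.1+12.2+18
for z,n in ((zt,"top"),):
  L=[onplane(P,f(*p),z) for p in ((180,237),(223,237),(260,259),(280,293),(277,331),(254,363),(219,380),(179,379),(143,361),(122,329),(122,291),(143,257))]
  print(n,np.mean(L,0))
E
```

```text
pin tip [444.33636664 300.47322121  15.        ]
top [445.13439261 301.58714376  42.3       ]
```

>>> send_rows:
  commands:
    - [34,-0.3,-0.5,5,0]
    - [34,-0.3,-0.5,11,0]
    - [34,-0.3,-0.5,16,0]
    - [34,-0.3,-0.5,19,0]
    - [34,-0.3,-0.5,20,0]

```text
clock: 18.1
eef_pos: [444.4, 302.9, -8.3]
tool_rot: [-3.136, -0.007, -0.347]
force: [-0.1, -0.4, -0.5]
width: 42.8
```

>>> send_rows:
  commands:
    - [34,0,0,0.5,0]
    - [34,0,0,1,0]
    - [34,0,0,1,0]

```text
clock: 18.4
eef_pos: [444.5, 302.9, -9.1]
tool_rot: [-3.136, -0.007, -0.347]
force: [-0.3, 0.1, -0.1]
width: 42.6
```

>>> send_rows:
  commands:
    - [34,0,0,0.5,0]
    - [34,0,0,1,0]
    - [34,0,0,1,0]

```text
clock: 18.7
eef_pos: [444.5, 302.9, -9.2]
tool_rot: [-3.136, -0.007, -0.347]
force: [-1.4, -1.9, 8.6]
width: 42.6
```

Contact at the expected height. Release.

>>> send_rows:
  commands:
    - [41,0,0,-0.5,0]
    - [44,0,0,-0.5,0]
    - [48,0,0,-0.5,0]
    - [52,0,0,-0.5,0]
    - [56,0,0,-0.5,0]

```text
clock: 19.2
eef_pos: [444.5, 302.9, -8.8]
tool_rot: [-3.136, -0.007, -0.347]
force: [-0.3, -0.6, -0.7]
width: 56.2
```

>>> send_rows:
  commands:
    - [58,0,0,-0.5,0]
    - [58,0,0,-5,0]
    - [58,0,0,-20,0]
    - [58,0,0,-45,0]
    - [58,0,0,-75,0]

```text
clock: 19.7
eef_pos: [443.2, 302.2, 66.6]
tool_rot: [-3.138, -0.006, -0.347]
force: [0.6, 0.4, 0.2]
width: 58.1
```

>>> send_rows:
  commands:
    - [75,0,0,-40,0]
    - [75,0,25,-70,0]
    - [75,0,55,-80,0]
    - [75,0,55,-80,0]
    - [75,0,55,-80,0]

```text
clock: 20.2
eef_pos: [424.3, 250.1, 147.1]
tool_rot: [-3.137, -0.007, -0.348]
force: [-0.1, 0.0, -0.5]
width: 75.1
```

```bash
python3 duo.py 26 180 135 40 276 150 130; python3 go.py 634.4 -178 150
```

```text
[424.3 250.1 147.1] 20.2
[424.3 250.9 146.6] 20.25
pos [424.2 251.2 146.3] rot [-179.7   -0.3  -19.8] F [ 0.7  0.6 -0.3] w 75.1 t 20.3
shift [343.4 332.4  -3.2] dist 478
```

View pics/d26.png

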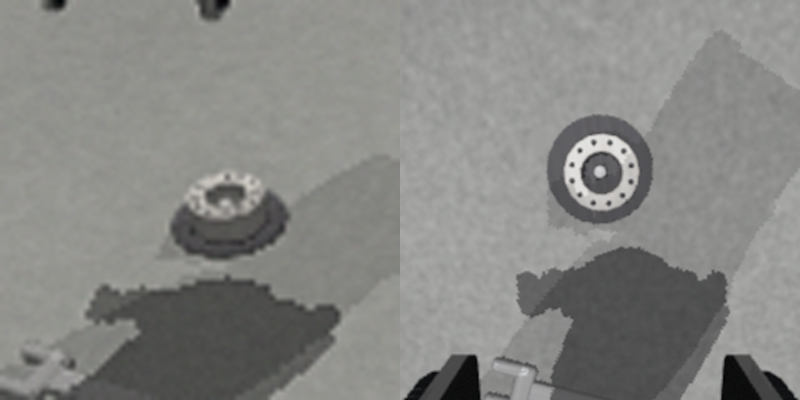

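>>> send_rows:
  commands:
    - [75,20,20,-3,0]
    - [75,52,50,-6,0]
    - [75,86,83,-6,0]
    - [75,120,116,-6,0]
    - [75,154,149,-6,0]

```text
clock: 20.8
eef_pos: [519.4, 58.2, 151.8]
tool_rot: [-3.137, -0.005, -0.344]
force: [0.4, 0.4, 0.6]
width: 75.3
```

```bash
python3 go.py 634.4 -178 150
```

```text
pos [519.4  58.2 151.8] rot [-179.7   -0.3  -19.7] F [0.4 0.4 0.6] w 75.3 t 20.8
shift [188.  183.5   1.9] dist 263
```

>>> send_rows:
  commands:
    - [75,34,33,0,0]
    - [75,68,66,0,0]
    - [75,102,99,0,0]
    - [75,134,130,0,0]
    - [75,160,156,0,0]

```text
clock: 21.3
eef_pos: [618.6, -144.9, 150.8]
tool_rot: [-3.137, -0.005, -0.345]
force: [0.2, -0.4, -0.4]
width: 75.0
```

>>> send_rows:
  commands:
    - [75,18,18,0,0]
    - [75,26,26,0,0]
    - [75,26,26,0,0]
    - [75,26,26,0,0]
    - [75,26,26,0,0]

```text
clock: 21.8
eef_pos: [634.0, -175.3, 150.7]
tool_rot: [-3.136, -0.004, -0.342]
force: [0.1, 1.0, 0.1]
width: 75.0
```

```bash
python3 snap.py wrist w27; python3 go.py 634.4 -178 150; python3 - <<'E'
import cv2,numpy as np
w=cv2.imread("pics/w27.png")[120:270,190:365]; w=cv2.resize(w,None,fx=4,fy=4,interpolation=cv2.INTER_CUBIC); cv2.imwrite("pics/w27z.png",w)
E
```

```text
[ 634.  -175.3  150.7] 21.8
pos [ 634.1 -175.7  150.9] rot [-179.7   -0.2  -19.6] F [-0.3  0.7  0.1] w 74.9 t 21.85
shift [1.1 2.1 0.9] dist 3
```

View pics/w27z.png

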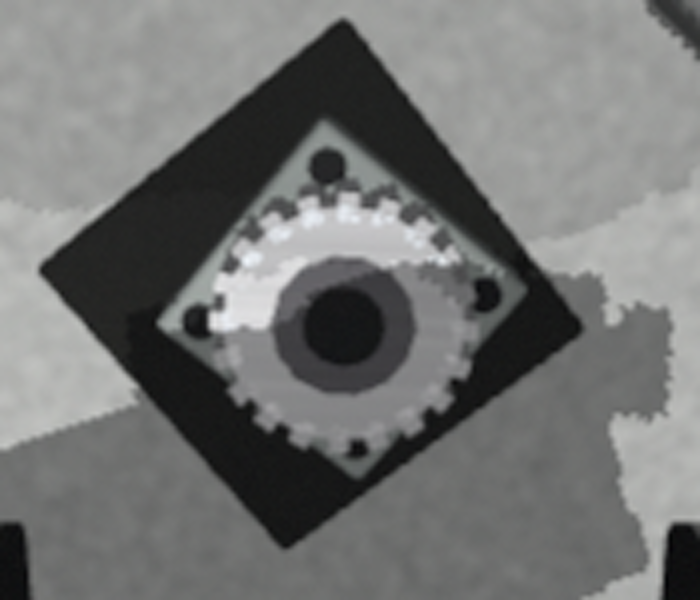

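```bash
python3 - <<'E'
from h import *; import json
P=json.load(open("pics/w27.json"))
q=lambda u,v:(190+u/4-.4,120+v/4-.4)
print("gear",onplane(P,q(344,325),48))
c=[onplane(P,q(*p),24)[:2] for p in ((323,117),(157,323),(528,290),(358,480))]
print("flange",np.mean(c,0))
for a,b in ((0,1),(2,3),(0,2),(1,3)):
    d=c[a]-c[b]; print(np.linalg.norm(d),np.degrees(np.arctan2(d[1],d[0])))
E
python3 go.py 634.4 -177 30
```

```text
gear [ 634.40082225 -177.37657109   48.        ]
flange [ 633.2991298  -178.92690743]
63.15772627760928 30.990282627441427
63.13007697076855 30.569130312007246
63.48837228286089 120.34535919093031
63.02404277821989 120.36729585599598
pos [ 634.1 -175.7  150.9] rot [-179.7   -0.2  -19.6] F [-0.3  0.7  0.1] w 74.9 t 21.85
shift [  0.3   1.8 120.9] dist 121
```

>>> send_rows:
  commands:
    - [75,0,1,35,0]
    - [75,0,1.5,75,0]
    - [75,0,1.5,105,0]
    - [75,0,1.5,118,0]
    - [75,0,1.5,120,0]

```text
clock: 22.35
eef_pos: [633.2, -175.3, 29.6]
tool_rot: [-3.136, -0.001, -0.341]
force: [0.7, -0.1, 1.1]
width: 74.7
```

>>> send_rows:
  commands:
    - [74,0,0,0,0]
    - [72,0,0,0,0]
    - [72,0,0,0,0]

```text
clock: 22.65
eef_pos: [634.4, -175.5, 31.2]
tool_rot: [-3.136, -0.004, -0.341]
force: [-0.6, -0.3, -0.7]
width: 72.1
```

```bash
python3 duo.py 28 285 240 40 276 250 100; python3 go.py 634.4 -177.3 15.5
```

```text
[ 634.4 -175.5   31.2] 22.65
[ 634.2 -175.5   31. ] 22.7
pos [ 634.  -175.5   30.8] rot [-179.7   -0.2  -19.5] F [-0.3  0.   0.9] w 72.1 t 22.75
shift [ 0.9  1.6 15.3] dist 15
```

View pics/d28.png

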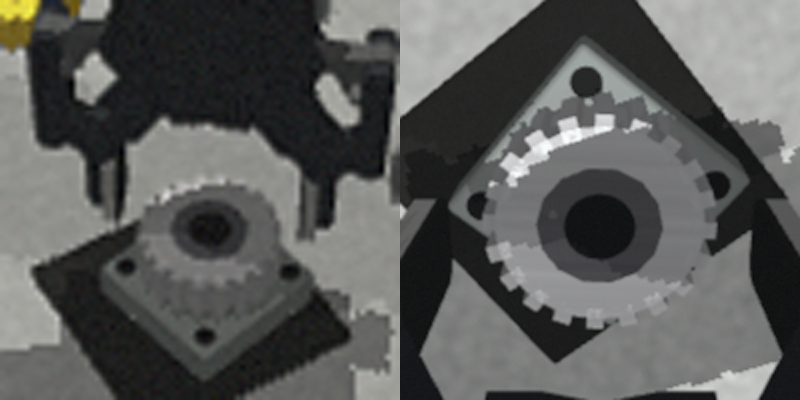

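>>> send_rows:
  commands:
    - [70,0.5,1,5,0]
    - [68,0.8,1.6,10,0]
    - [66,0.8,1.6,14,0]
    - [63,0.8,1.6,15,0]
    - [61,0.8,1.6,15,0]

```text
clock: 23.25
eef_pos: [633.9, -177.1, 15.2]
tool_rot: [-3.136, -0.002, -0.341]
force: [-0.1, 0.3, 0.8]
width: 61.1
```

```bash
python3 duo.py 29 285 240 40 276 250 100; python3 go.py 634.4 -177.3 15.5
```

```text
[ 633.9 -177.1   15.2] 23.25
[ 634.2 -177.1   15.5] 23.3
pos [ 634.3 -177.2   15.7] rot [-179.7   -0.2  -19.5] F [ 0.2  0.  -0.7] w 60.8 t 23.35
shift [0.1 0.1 0.2] dist 0
```

View pics/d29.png

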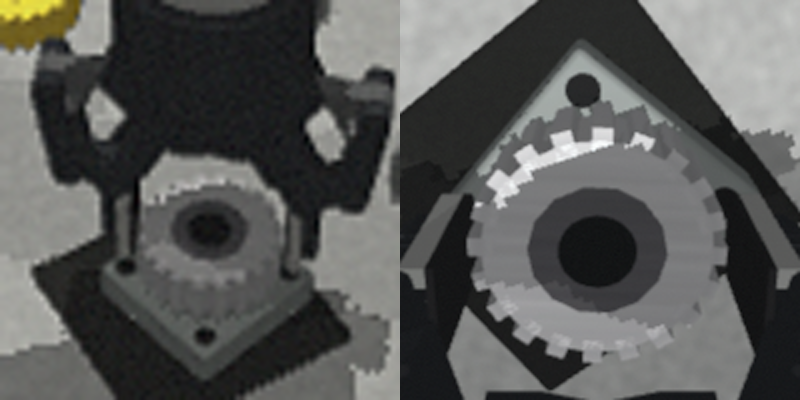

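>>> send_rows:
  commands:
    - [58,0,0,0,0]
    - [56,0,0,0,0]
    - [52,0,0,0,0]
    - [46,0,0,0,0]
    - [46,0,0,0,0]

```text
clock: 23.85
eef_pos: [634.2, -177.1, 16.5]
tool_rot: [-3.136, -0.003, -0.341]
force: [-2.2, 0.7, 4.4]
width: 55.5
```

>>> send_rows:
  commands:
    - [46,0,0,0,0]
    - [46,0,0,-3,0]
    - [46,0,0,-8,0]
    - [46,0,0,-18,0]
    - [46,0,0,-25,0]

```text
clock: 24.35
eef_pos: [634.5, -177.3, 42.5]
tool_rot: [-3.136, -0.004, -0.341]
force: [-0.1, -0.2, -2.2]
width: 55.5
```

```bash
python3 duo.py 30 285 235 45 276 250 100; python3 go.py 440 -45 110
```

```text
[ 634.5 -177.3   42.5] 24.35
[ 635.3 -177.6   43.7] 24.4
pos [ 635.3 -177.6   43.2] rot [-179.7   -0.3  -19.6] F [-0.4  0.8 -2.5] w 55.4 t 24.45
shift [-228.   -60.   -67.8] dist 245
```

View pics/d30.png

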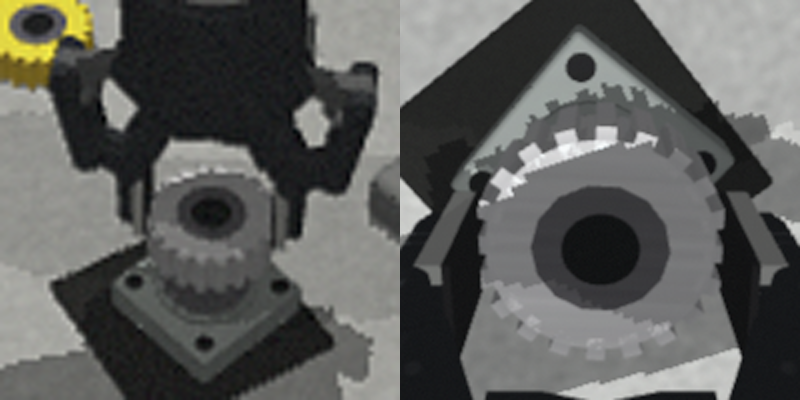

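```bash
python3 go.py 452 -45 110
```

```text
pos [ 635.3 -177.6   43.2] rot [-179.7   -0.3  -19.6] F [-0.4  0.8 -2.5] w 55.4 t 24.45
shift [-216.7  -64.   -67.7] dist 236
```

>>> send_rows:
  commands:
    - [46,-2,-1,-22,0]
    - [46,-15,-5,-48,0]
    - [46,-40,-12,-66,0]
    - [46,-72,-21,-67,0]
    - [46,-106,-31,-67,0]

```text
clock: 24.95
eef_pos: [545.3, -113.0, 110.8]
tool_rot: [-3.135, -0.008, -0.342]
force: [-0.2, 0.4, -1.6]
width: 55.5
```

>>> send_rows:
  commands:
    - [46,-34,-10,0,0]
    - [46,-64,-19,0,0]
    - [46,-90,-27,0,0]
    - [46,-106,-31,0,0]
    - [46,-106,-31,0,0]

```text
clock: 25.45
eef_pos: [453.5, -46.8, 110.3]
tool_rot: [-3.135, -0.006, -0.34]
force: [0.5, 0.3, -2.9]
width: 55.6
```

>>> send_rows:
  commands:
    - [46,0,0,0,0]
    - [46,0,0,0,0]
    - [46,0,0,0,0]

```text
clock: 25.75
eef_pos: [454.5, -47.4, 110.4]
tool_rot: [-3.135, -0.007, -0.341]
force: [0.4, 1.0, -2.4]
width: 55.5
```

```bash
python3 snap.py wrist w31; python3 go.py 474 21 35
```

```text
[454.5 -47.4 110.4] 25.75
pos [454.3 -47.4 110.3] rot [-179.6   -0.4  -19.5] F [ 0.3  0.2 -2.4] w 55.3 t 25.8
shift [ -4.8 -70.5  75.7] dist 104
```

View pics/w31.png

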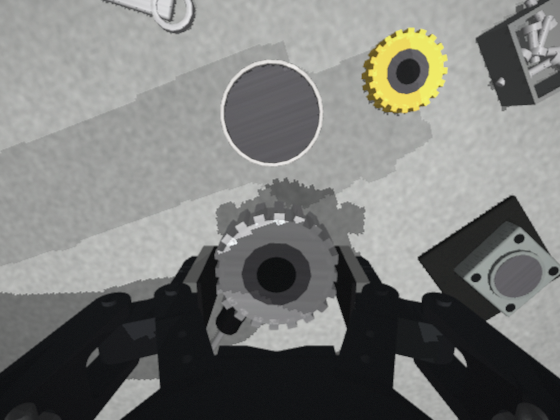

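```bash
python3 ring.py w31 271 113 62 195 8;python3 ring.py w31 271 113 62 175 8; python3 - <<'E'
from h import *; import json
P=json.load(open("pics/w31.json")); print(onplane(P,(276.5,275),141.9))
E
```

```text
282 [476.3  20. ] [79.3 79.7]
293 [476.4  20.1] [82.1 82.4]
280 [476.3  20.1] [79. 79.]
394 [480.1  22. ] [79.3 99.7]
[455.11156471 -48.73695856 141.9       ]
```

```bash
python3 go.py 475.7 21 30
```

```text
pos [454.3 -47.4 110.3] rot [-179.6   -0.4  -19.5] F [ 0.3  0.2 -2.4] w 55.3 t 25.8
shift [ -3.2 -71.1  80.7] dist 108
```

>>> send_rows:
  commands:
    - [46,-1,-30,0,0]
    - [46,-3,-58,10,0]
    - [46,-3,-71,35,0]
    - [46,-3,-71,62,0]
    - [46,-3,-71,78,0]

```text
clock: 26.3
eef_pos: [475.8, 21.3, 31.0]
tool_rot: [-3.136, -0.006, -0.34]
force: [-0.1, -0.9, -2.5]
width: 55.6
```

>>> send_rows:
  commands:
    - [46,0,0,0,0]
    - [46,0,0,2,0]
    - [46,0,0,2,0]

```text
clock: 26.6
eef_pos: [476.6, 21.1, 29.5]
tool_rot: [-3.135, -0.007, -0.34]
force: [-0.1, 1.2, -2.4]
width: 55.4
```

```bash
python3 duo.py 32 204 195 50 276 230 100; python3 go.py 475.7 21 -8.5
```

```text
[476.6  21.1  29.5] 26.6
[476.6  21.1  29.7] 26.65
pos [476.6  21.1  29.8] rot [-179.6   -0.4  -19.5] F [-0.2 -0.5 -2.7] w 55.5 t 26.7
shift [-1.1  0.7 38.3] dist 38
```

View pics/d32.png

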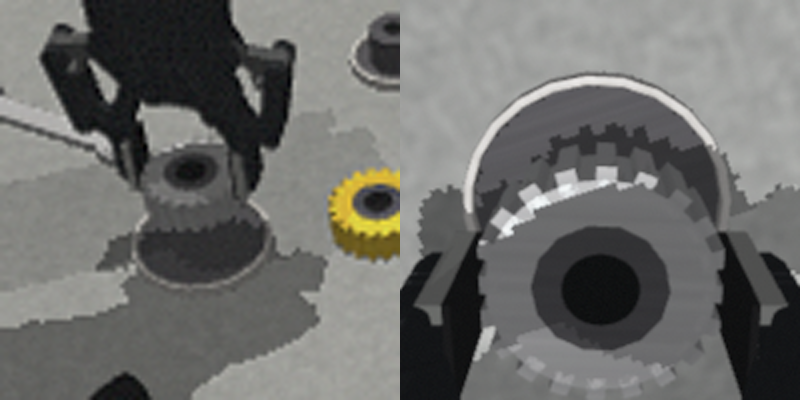

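```bash
python3 - <<'E'
from h import *; import json
S=json.load(open("pics/s32.json")); print(onplane(S,(200.4,187.8),29.5+31.5),proj(S,[476.3,20,61]))
E
```

```text
[472.95179363  18.06223723  61.        ] [201.79168341 187.03134909]
```

>>> send_rows:
  commands:
    - [46,-0.5,-0.5,10,0]
    - [46,-0.5,-0.5,20,0]
    - [46,-0.5,-0.5,28,0]
    - [46,-0.5,-0.5,34,0]
    - [46,-0.5,-0.5,36,0]

```text
clock: 27.2
eef_pos: [476.0, 21.9, -7.5]
tool_rot: [-3.135, -0.006, -0.34]
force: [-0.3, 0.0, -2.6]
width: 55.1
```

>>> send_rows:
  commands:
    - [46,0,0,0.5,0]
    - [46,0,0,1,0]
    - [46,0,0,1,0]

```text
clock: 27.5
eef_pos: [475.7, 22.0, -8.5]
tool_rot: [-3.135, -0.005, -0.34]
force: [-1.2, -0.8, 0.8]
width: 55.5
```

>>> send_rows:
  commands:
    - [46,0,0,0.5,0]
    - [46,0,0,1,0]
    - [46,0,0,1,0]

```text
clock: 27.8
eef_pos: [475.8, 21.9, -8.6]
tool_rot: [-3.135, -0.006, -0.34]
force: [-1.0, -0.4, 13.5]
width: 55.3
```

>>> send_rows:
  commands:
    - [54,0,0,-0.7,0]
    - [57,0,0,-0.7,0]
    - [61,0,0,-0.7,0]
    - [66,0,0,-0.7,0]
    - [70,0,0,-0.7,0]

```text
clock: 28.3
eef_pos: [475.8, 22.0, -8.0]
tool_rot: [-3.135, -0.006, -0.34]
force: [-0.3, 0.7, -0.7]
width: 70.2
```

>>> send_rows:
  commands:
    - [72,0,0,-0.5,0]
    - [72,0,0,-5,0]
    - [72,0,0,-20,0]
    - [72,0,0,-45,0]
    - [72,0,0,-75,0]

```text
clock: 28.8
eef_pos: [474.4, 21.7, 67.4]
tool_rot: [-3.136, -0.004, -0.339]
force: [0.5, -0.1, 0.2]
width: 72.1
```

>>> send_rows:
  commands:
    - [80,10,0,-35,0]
    - [80,30,25,-60,0]
    - [80,50,55,-70,0]
    - [80,50,55,-70,0]
    - [80,50,55,-70,0]

```text
clock: 29.3
eef_pos: [502.7, -48.2, 137.7]
tool_rot: [-3.136, -0.005, -0.342]
force: [-0.1, 0.4, 0.6]
width: 80.1
```

```bash
python3 duo.py 33 204 195 50 240 140 140; python3 go.py 633.4 -178.5 140 -59.3
```

```text
[502.7 -48.2 137.7] 29.3
[502.3 -46.8 137.4] 29.35
pos [502.1 -46.1 137.1] rot [-179.7   -0.2  -19.4] F [-0.3  1.5 -0.9] w 80.5 t 29.4
shift [167.8  81.3  -2.8] dist 186 turn 39.9
```

View pics/d33.png

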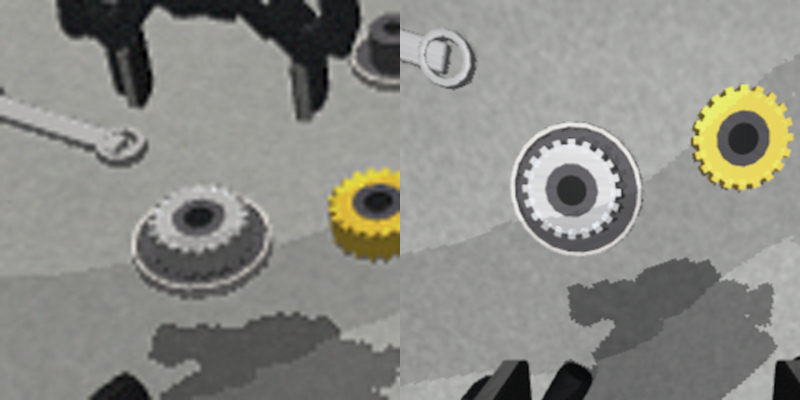

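>>> send_rows:
  commands:
    - [84,25,12,-3,8]
    - [84,58,28,-3,16]
    - [84,92,45,-3,24]
    - [84,124,60,-3,32]
    - [84,150,72,-3,40]

```text
clock: 29.9
eef_pos: [620.7, -163.5, 139.5]
tool_rot: [-3.136, 0.002, -1.04]
force: [0.1, 0.7, 0.8]
width: 84.1
```

```bash
python3 go.py 633.4 -178.7 140 -59.3
```

```text
pos [ 620.7 -163.5  139.5] rot [-1.797e+02  1.000e-01 -5.960e+01] F [0.1 0.7 0.8] w 84.1 t 29.9
shift [19.5 -3.3 -0.5] dist 20 turn -0.3
```

>>> send_rows:
  commands:
    - [84,12,-2,0,0]
    - [84,19,-3,0,0]
    - [84,19,-3,0,0]
    - [84,19,-3,0,0]
    - [84,19,-3,0,0]

```text
clock: 30.4
eef_pos: [632.3, -177.0, 139.5]
tool_rot: [-3.136, 0.003, -1.039]
force: [-0.2, 0.3, -0.1]
width: 83.9
```

```bash
python3 snap.py wrist w34; python3 go.py 633.4 -178.7 140 -59.3; python3 - <<'E'
import cv2,numpy as np
w=cv2.imread("pics/w34.png")[120:270,190:365]; w=cv2.resize(w,None,fx=4,fy=4,interpolation=cv2.INTER_CUBIC); cv2.imwrite("pics/w34z.png",w)
E
```

```text
[ 632.3 -177.   139.5] 30.4
pos [ 632.4 -177.3  139.6] rot [-179.7    0.2  -59.5] F [ 0.7 -0.2  0.9] w 84.0 t 30.45
shift [ 1.7 -0.2 -0.4] dist 2 turn -0.2
```

View pics/w34z.png

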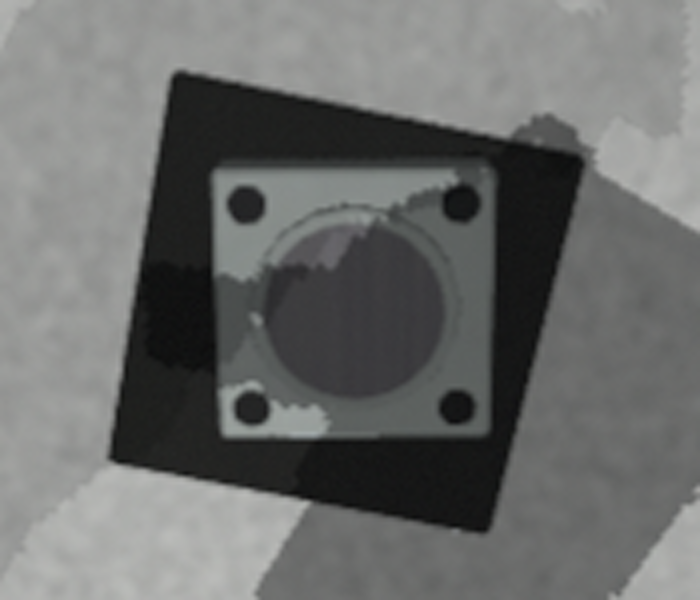

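```bash
python3 - <<'E'
from h import *; import json
P=json.load(open("pics/w34.json"))
q=lambda u,v:(190+u/4-.4,120+v/4-.4)
for pts in (((212,165),(497,165),(222,438),(490,438)),((247,204),(462,202),(252,407),(457,407))):
  c=[onplane(P,q(*p),24)[:2] for p in pts]
  print("flange",np.mean(c,0))
  for a,b in ((1,0),(3,2),(0,2),(1,3)):
    d=c[a]-c[b]; print(np.linalg.norm(d),np.degrees(np.arctan2(d[1],d[0])))
E
python3 go.py 634 -178.7 3 -59.3
```

```text
flange [ 633.57485518 -179.22044642]
63.41472255468129 -59.549004410484415
63.40504093934406 -59.5131888992654
64.58434370031678 30.85981847009646
64.5446418268905 30.851464437962058
flange [ 633.14837194 -179.2677447 ]
48.24022706490932 -59.007059772270196
48.15444649040868 -59.51748236602647
48.08603912022335 30.59727640218265
48.51568928759812 30.49721602480964
pos [ 632.4 -177.3  139.6] rot [-179.7    0.2  -59.5] F [ 0.7 -0.2  0.9] w 84.0 t 30.45
shift [2.400e+00 1.000e-01 1.366e+02] dist 137 turn -0.2
```

>>> send_rows:
  commands:
    - [84,1,0,35,0]
    - [84,2,0,75,0]
    - [84,2,0,105,0]
    - [84,2,0,122,0]
    - [84,2,0,128,0]

```text
clock: 30.95
eef_pos: [632.6, -177.7, 9.9]
tool_rot: [-3.138, 0.005, -1.038]
force: [0.7, -1.4, 0.4]
width: 83.8
```

>>> send_rows:
  commands:
    - [82,0,0,0,0]
    - [80,0,0,2,0]
    - [80,0,0,2,0]

```text
clock: 31.25
eef_pos: [633.6, -177.8, 9.2]
tool_rot: [-3.136, 0.003, -1.038]
force: [0.9, 0.7, -0.3]
width: 79.8
```

```bash
python3 duo.py 35 285 240 40 276 260 110; python3 go.py 633.4 -179.1 -8.5 -59.4
```

```text
[ 633.6 -177.8    9.2] 31.25
[ 633.5 -177.9    9.2] 31.3
pos [ 633.5 -177.9    9.1] rot [-179.7    0.2  -59.5] F [-0.  -0.5  0.7] w 79.6 t 31.35
shift [ 1.1  0.7 17.6] dist 18 turn -0.1
```

View pics/d35.png

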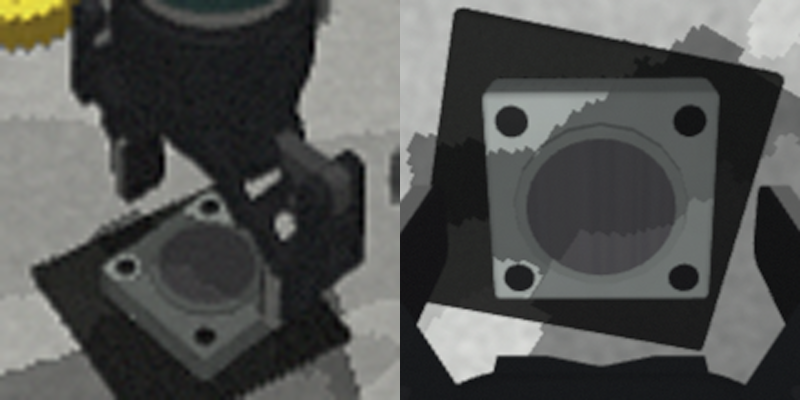

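>>> send_rows:
  commands:
    - [78,0.7,0.7,6,0]
    - [76,0.7,0.7,12,0]
    - [74,0.7,0.7,16,0]
    - [71,0.7,0.7,17.5,0]
    - [69,0.7,0.7,17.5,0]

```text
clock: 31.85
eef_pos: [632.9, -178.6, -9.0]
tool_rot: [-3.137, 0.004, -1.038]
force: [-0.5, 0.7, -0.7]
width: 68.8
```

```bash
python3 duo.py 36 285 240 40 276 260 110; python3 go.py 633.4 -179.1 -8.5 -59.4
```

```text
[ 632.9 -178.6   -9. ] 31.85
[ 633.1 -178.6   -8.7] 31.9
pos [ 633.3 -178.7   -8.5] rot [-179.7    0.2  -59.5] F [0.4 0.8 0.2] w 69.0 t 31.95
shift [0.4 0.1 0. ] dist 0 turn -0.1
```

View pics/d36.png

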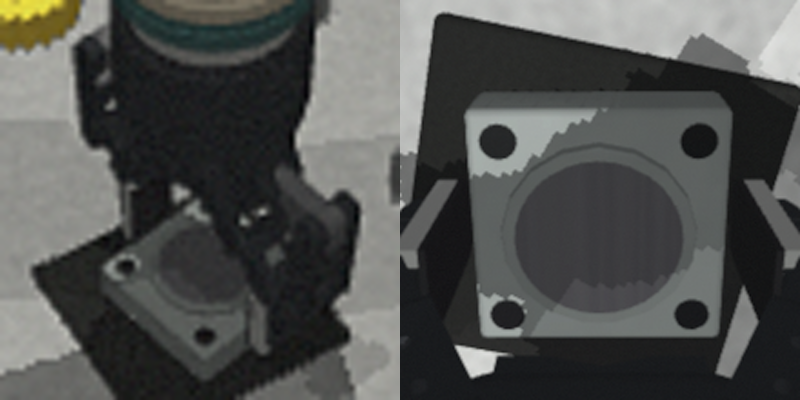

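```bash
python3 - <<'E'
from h import *; import json
S=json.load(open("pics/s36.json"))
for half in (36,40):
  X=np.array([633.1,-178.6,0])+half*np.array([.507,-.862,0])+11*np.array([-.862,-.507,0])
  for z in (6,10,14,18): print(half,z,(proj(S,X+[0,0,z])-[245,200])*5)
E
```

```text
36 6 [248.76009318 355.94024058]
36 10 [248.99288974 350.21899924]
36 14 [249.22728021 344.4585857 ]
36 18 [249.46328102 338.65859625]
40 6 [255.52684459 361.89332359]
40 10 [255.7833806  356.17784001]
40 14 [256.04167756 350.4231234 ]
40 18 [256.30175367 344.62876842]
```

>>> send_rows:
  commands:
    - [66,0.3,0,0,0]
    - [63,0.3,0,0,0]
    - [59,0.3,0,0,0]
    - [54,0.3,0,0,0]
    - [52,0.3,0,0,0]

```text
clock: 32.45
eef_pos: [633.7, -178.9, -7.7]
tool_rot: [-3.136, 0.003, -1.038]
force: [-0.6, 0.6, 5.5]
width: 62.0
```

>>> send_rows:
  commands:
    - [52,0,0,0,0]
    - [52,0,0,-3,0]
    - [52,0,0,-8,0]
    - [52,0,0,-18,0]
    - [52,0,0,-28,0]

```text
clock: 32.95
eef_pos: [633.4, -179.0, 20.9]
tool_rot: [-3.136, 0.004, -1.038]
force: [0.2, -0.4, -3.6]
width: 62.5
```

```bash
python3 duo.py 37 285 235 45 276 260 110; python3 go.py 380 -325 110 -69.5
```

```text
[ 633.4 -179.    20.9] 32.95
[ 634.8 -179.3   22.9] 33.0
pos [ 635.1 -179.4   22.4] rot [-179.5    0.   -59.5] F [ 0.3  0.8 -3.6] w 61.8 t 33.05
shift [ -4.1 293.  -90. ] dist 307 turn 10.0
```

View pics/d37.png

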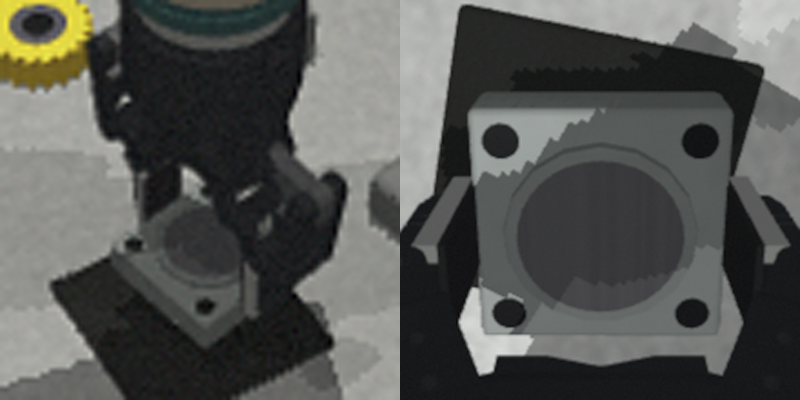

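```bash
python3 go.py 372 -306 110 -69.5
```

```text
pos [ 635.1 -179.4   22.4] rot [-179.5    0.   -59.5] F [ 0.3  0.8 -3.6] w 61.8 t 33.05
shift [-24.5 290.3 -89.9] dist 305 turn 10.0
```

>>> send_rows:
  commands:
    - [52,0,2,-22,0]
    - [52,-1,14,-50,0]
    - [52,-3,36,-75,0]
    - [52,-6,66,-88,2]
    - [52,-9,100,-88,4]

```text
clock: 33.55
eef_pos: [545.4, -223.1, 112.2]
tool_rot: [-3.129, -0.002, -1.108]
force: [-0.0, -1.3, -4.1]
width: 62.5
```

>>> send_rows:
  commands:
    - [52,-3,36,-1,2]
    - [52,-6,72,-1,4]
    - [52,-9,106,-1,6]
    - [52,-11,138,-1,6]
    - [52,-13,162,-1,6]

```text
clock: 34.05
eef_pos: [392.3, -284.7, 111.5]
tool_rot: [-3.13, -0.001, -1.215]
force: [-0.0, -0.5, -3.5]
width: 61.9
```

```bash
python3 go.py 372 -306 110 -69.5
```

```text
pos [ 392.3 -284.7  111.5] rot [-1.793e+02 -1.000e-01 -6.960e+01] F [-0.  -0.5 -3.5] w 61.9 t 34.05
shift [12.9 26.5  1.2] dist 29 turn -0.1
```

>>> send_rows:
  commands:
    - [52,7,14,0,0]
    - [52,12,24,0,0]
    - [52,12,24,0,0]
    - [52,12,24,0,0]
    - [52,12,24,0,0]

```text
clock: 34.55
eef_pos: [375.3, -303.5, 111.3]
tool_rot: [-3.129, -0.002, -1.213]
force: [0.6, -0.2, -3.7]
width: 62.2
```

```bash
python3 snap.py wrist w38; python3 go.py 372 -306 110 -69.5
```

```text
[ 375.3 -303.5  111.3] 34.55
pos [ 375.2 -303.5  111.3] rot [-1.793e+02 -1.000e-01 -6.950e+01] F [ 0.3  0.1 -3. ] w 62.2 t 34.6
shift [1.2 3.9 1.2] dist 4 turn 0.0
```

View pics/w38.png

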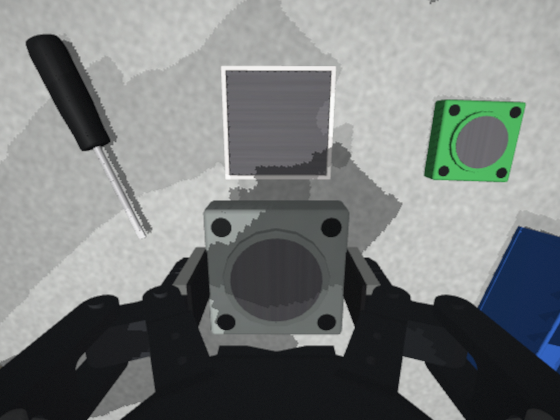

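```bash
python3 - <<'E'
from h import *; import json
P=json.load(open("pics/w38.json"))
for z,pts in ((8,((221,66),(336,67),(227,178),(331,180))),(143,((221,227),(331,227),(226,322),(326,321)))):
  c=[onplane(P,p,z)[:2] for p in pts]
  print(np.mean(c,0))
  for a,b in ((1,0),(3,2),(0,2),(1,3)):
    d=c[a]-c[b]; print(np.linalg.norm(d),np.degrees(np.arctan2(d[1],d[0])))
g=cv2.cvtColor(cv2.imread("pics/w38.png"),cv2.COLOR_BGR2GRAY)
m=cv2.inRange(g[60:190,215:345],60,135); nl,lab,st,ce=cv2.connectedComponentsWithStats(m); k=lab[40,40]
cs,_=cv2.findContours((lab==k).astype(np.uint8),0,1); 
p=np.array([onplane(P,q[0]+[215,60],5)[:2] for q in max(cs,key=len)],np.float32); print(st[k],cv2.minAreaRect(p))
E
```

```text
[ 436.48803613 -284.015834  ]
90.69634272886266 -70.00145121131293
89.98732189383398 -70.69872971153623
89.44249033210872 21.084880954276162
90.52682061244248 20.61884924748881
[ 374.52567153 -304.33530869]
48.47605502002364 -69.60129331005196
48.16015284926393 -68.98344336189355
48.4065547016496 20.614504183034448
47.887079873681195 20.23552452290972
[  11   11  105  106 9980] ((436.0079650878906, -283.8717346191406), (85.04064178466797, 85.49613189697266), 20.456777572631836)
```

```bash
python3 go.py 437 -283.3 30 -69.5
```

```text
pos [ 375.2 -303.5  111.3] rot [-1.793e+02 -1.000e-01 -6.950e+01] F [ 0.3  0.1 -3. ] w 62.2 t 34.6
shift [  2.6 -63.9  82.1] dist 104 turn 0.0
```

>>> send_rows:
  commands:
    - [52,1,-25,0,0]
    - [52,2.5,-52,10,0]
    - [52,2.5,-64,35,0]
    - [52,2.5,-64,62,0]
    - [52,2.5,-64,79,0]

```text
clock: 35.1
eef_pos: [437.7, -281.4, 31.4]
tool_rot: [-3.129, 0.0, -1.21]
force: [-0.2, -0.1, -4.6]
width: 62.0
```

>>> send_rows:
  commands:
    - [52,0,0,0,0]
    - [52,0,0,2,0]
    - [52,0,0,2,0]

```text
clock: 35.4
eef_pos: [438.6, -281.4, 30.0]
tool_rot: [-3.128, -0.001, -1.209]
force: [1.0, -0.4, -3.0]
width: 62.6
```

```bash
python3 duo.py 39 196 310 65 276 240 110; python3 go.py 437 -283.3 -10.7 -69.5
```

```text
[ 438.6 -281.4   30. ] 35.4
[ 438.5 -281.7   30.3] 35.45
pos [ 438.4 -281.8   30.3] rot [-1.792e+02 -1.000e-01 -6.930e+01] F [ 0.5 -1.2 -3.5] w 62.5 t 35.5
shift [ 0.8  2.4 41. ] dist 41 turn 0.2
```

View pics/d39.png

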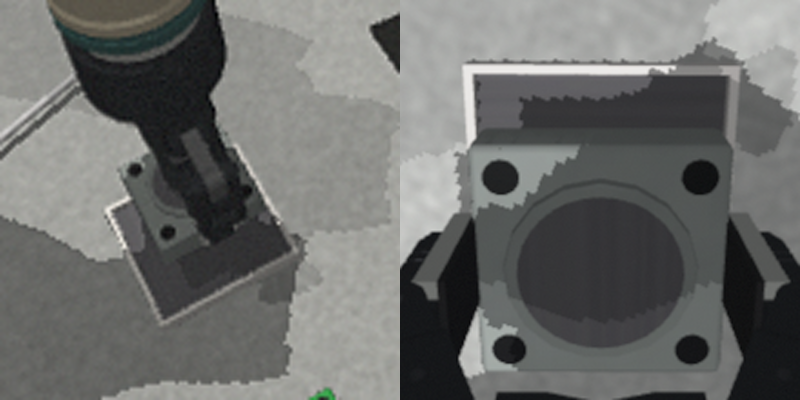

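>>> send_rows:
  commands:
    - [52,0.5,1,10,0]
    - [52,0.8,1.7,20,0]
    - [52,0.8,1.7,30,0]
    - [52,0.8,1.7,36,0]
    - [52,0.8,1.7,38,0]

```text
clock: 36.0
eef_pos: [436.9, -282.6, -8.9]
tool_rot: [-3.129, 0.0, -1.21]
force: [-0.3, 0.5, -3.7]
width: 62.0
```

>>> send_rows:
  commands:
    - [52,0,0,0.5,0]
    - [52,0,0,1,0]
    - [52,0,0,1,0]

```text
clock: 36.3
eef_pos: [437.2, -282.6, -9.7]
tool_rot: [-3.129, -0.0, -1.21]
force: [0.0, 0.5, -3.3]
width: 62.2
```

```bash
python3 duo.py 40 196 310 65 276 240 110; python3 go.py 437 -283.3 -10.7 -69.5
```

```text
[ 437.2 -282.6   -9.7] 36.3
[ 437.2 -282.7   -9.6] 36.35
pos [ 437.2 -282.7   -9.6] rot [-179.3   -0.   -69.3] F [ 0.7 -0.1 -3.1] w 62.1 t 36.4
shift [0.5 0.4 1.1] dist 1 turn 0.2
```

View pics/d40.png

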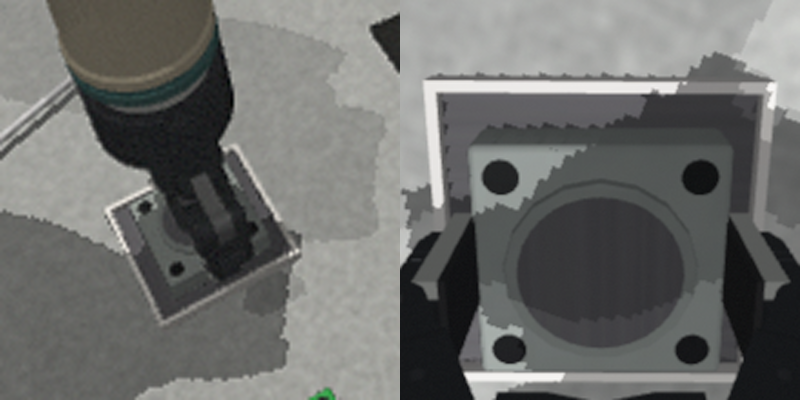

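>>> send_rows:
  commands:
    - [52,0,0,0.5,0]
    - [52,0,0,1,0]
    - [52,0,0,1.2,0]
    - [52,0,0,1.2,0]

```text
clock: 36.8
eef_pos: [437.5, -282.8, -10.5]
tool_rot: [-3.129, -0.001, -1.21]
force: [-0.5, -0.8, 0.5]
width: 62.5
```

>>> send_rows:
  commands:
    - [52,0,0,0.5,0]
    - [52,0,0,1,0]
    - [52,0,0,1,0]

```text
clock: 37.1
eef_pos: [437.5, -282.8, -10.6]
tool_rot: [-3.129, -0.001, -1.21]
force: [-1.9, 0.7, 9.0]
width: 61.9
```

>>> send_rows:
  commands:
    - [61,0,0,-0.5,0]
    - [63,0,0,-0.5,0]
    - [66,0,0,-0.5,0]
    - [70,0,0,-0.5,0]
    - [75,0,0,-0.5,0]

```text
clock: 37.6
eef_pos: [437.7, -282.9, -10.1]
tool_rot: [-3.128, -0.001, -1.21]
force: [-0.4, -0.5, 0.6]
width: 74.9
```

>>> send_rows:
  commands:
    - [80,0,0,-0.5,0]
    - [82,0,0,-5,0]
    - [82,0,0,-20,0]
    - [82,0,0,-45,0]
    - [82,0,0,-75,0]

```text
clock: 38.1
eef_pos: [436.1, -282.8, 65.4]
tool_rot: [-3.13, -0.0, -1.21]
force: [0.5, 0.1, -0.4]
width: 82.2
```

>>> send_rows:
  commands:
    - [82,0,0,-45,0]
    - [82,0,20,-80,0]
    - [82,0,45,-100,0]
    - [82,0,45,-100,0]
    - [82,0,45,-100,0]

```text
clock: 38.6
eef_pos: [392.8, -299.5, 165.4]
tool_rot: [-3.129, -0.001, -1.211]
force: [0.3, 1.4, -0.1]
width: 82.1
```

```bash
python3 duo.py 41 196 310 65 276 150 120; python3 snap.py top t41;python3 go.py 437 -283.3 -10.7 -69.5
```

```text
[ 392.8 -299.5  165.4] 38.6
[ 393.2 -298.8  164.7] 38.65
[ 393.3 -298.4  164.3] 38.7
pos [ 393.3 -298.2  164. ] rot [-1.793e+02  1.000e-01 -6.920e+01] F [0.8 0.4 0.3] w 81.9 t 38.75
shift [  1.8 -44.  175.3] dist 181 turn 0.3
```

View pics/d41.png

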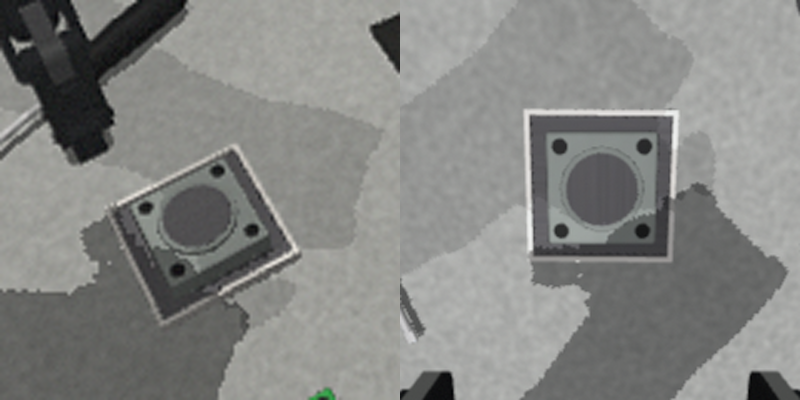

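```bash
python3 - <<'E'
import cv2
im=cv2.imread("pics/s41.png")[110:360,140:380]; cv2.imwrite("pics/s41z.png",cv2.resize(im,None,fx=2.4,fy=2.4,interpolation=cv2.INTER_CUBIC))
E
```

```text
(no output)
```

View pics/s41z.png

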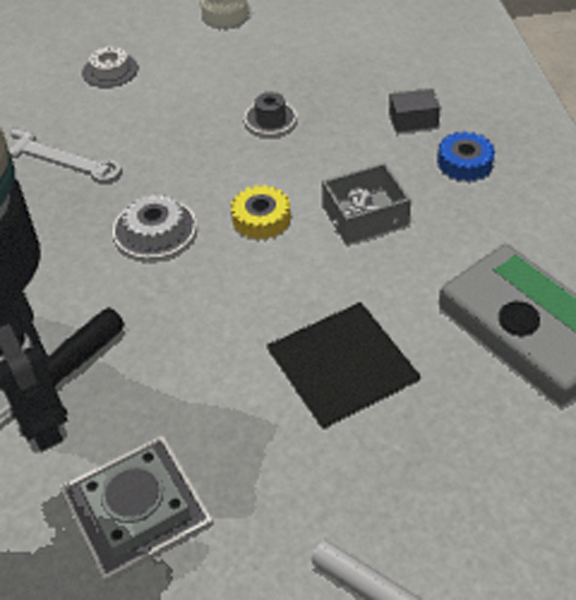

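>>> send_rows:
  commands:
    - [82,0,0,0,0]
    - [82,0,0,0,0]
    - [82,0,0,0,0]
    - [82,0,0,0,0]
    - [82,0,0,0,0]

```text
clock: 39.25
eef_pos: [393.4, -298.1, 163.9]
tool_rot: [-3.13, 0.002, -1.208]
force: [0.1, 0.1, -0.2]
width: 82.0
```

```bash
python3 - <<'E'
from h import *; import json
P=json.load(open("pics/w41.json")); f=lambda u,v:(156+(u-400)*.6,30+v*.6)
fl=[onplane(P,f(*p),21)[:2] for p in ((559,146),(644,146),(561,231),(642,231))]
tr=[onplane(P,f(*p),8)[:2] for p in ((524,109),(679,109),(529,261),(672,261))]
print(np.mean(fl,0),np.mean(tr,0))
from cell import ctrl
s=ctrl.read_state(); print(s["clock"],np.abs(s["qd"]).max())
ctrl.finish_job()
E
```

```text
[ 436.92128327 -283.88580099] [ 436.76718561 -283.65576582]
39.25 0.0030245795392149885
the job is handed in; nothing more can be done
```

I took the stack apart from the top: hub into the narrow dish, bearing over the pin, gear into the wide dish, flange into the square tray. Each part was lowered until it touched its holder's floor (8–14 N of contact force) and then let go. I handed the job in at about 39 s; no verdict was reported.

**Last checks:** Pictures taken after each release, and a final side view, show all four parts lying flat in their holders, with the look-alikes untouched. The flange measured within about 0.3 mm of the tray's centre. I judged the hub, bearing and gear centred by eye only. The gripper stood open and still, clear of everything.

**What disagreed with the description:**
- **Fingertip height:** the fingertips stood about 17–23 mm behind the reported TCP, not 14 mm ahead of it. I set the grasp and placing heights from the pictures and from contact.
- **Finger opening:** it read about 2–3.5 mm under the true part widths.
- **Camera agreement:** the fixed cameras differed from each other and from the wrist camera by about 1–4 mm on the holders. I used the wrist-camera fits for placing.

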